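# Fetch the long reaction tube from the analyser's drawer

## Task

Pull the analyser's accessory drawer right out, unclip the longer of the two ceramic tubes in it and lay that tube in the two notches of the wooden tube rest, then push the drawer fully home. The tube is brittle ceramic: do not squeeze it hard, and set it down rather than drop it. Leave the short tube in its clips and everything else on the bench as it is.

Things in the scene. Friction and masses are not known exactly. Their poses are not given: they have to be found in the camera images.
- analyser_front (a point): Foot of the red bench analyser's front, on the bench below the middle of the drawer. x points into the analyser, square to its front (the drawer slides out along -x), z up. The analyser is fixed, 300 deep, 400 wide, 220 high mm; its front is at x = 0 below z = 115 mm; a nose overhangs to x = -8 mm from z = 115 to 150 mm; then a panel slopes back to x = 50 mm at the top.
- drawer (a joint): Accessory drawer low in the analyser's front: 0 = shut, grows as it is pulled out, m; meets its stop at 0.195. Stays where it is left; takes about 3 N to slide. Front 226 wide mm, z = 22 to 106 mm; inside 202 wide, side walls up to z = 75 mm, floor at z = 29 mm. Right out, the tubes in it are clear of the nose.
- drawer_knob (a point): Centre of the drawer's black ball knob: 32 mm across, on a 13 mm neck, 38 mm out from the drawer's front, at z = 68 mm. Axes as the analyser's. The nose juts out 8 mm over the front from 47 mm above this point, so a gripper pointing straight down knocks against it: come tilted 12 to 40 degrees, pointing down and towards the analyser, a finger left and right of the ball.
- drawer_mid (a point): Point in the drawer, moving with it: midway between the two tubes' places, at the height of the clipped tubes' axes (29 mm above the drawer's floor). Axes as the analyser's. The tubes' places are 50 mm to either side (y) of it.
- long_tube: Longer white ceramic tube: 140 x 22 mm across, 27 mm collar at one end, 140 g. Origin: mid-axis; x along it. Lies along the drawer's x in two upward-open C spring clips, 10 mm wide, 36 mm either side of its middle, rising 14 mm above the axis; 60 mm free between them, 39 mm to the drawer wall. Pulled up, they resist with 12-18 N in all, let go after 8 mm. Brittle: breaks if gripped with over 40 N.
- short_tube: The shorter white ceramic tube: as the long one but 100 mm long, in the drawer's other place, in clips of its own. To be left there.
- tube_rest: Pale wooden tube rest on the bench, fixed, 125 long (x) x 75 wide (y) mm: two upright plates 8 mm thick at x = -45 and +45 mm, each with a 90 degree V notch. Origin: centre of its underside; z up. Plate tops 59 mm high; base plate 8 mm thick, open space between the plates.
- rest_seat (a point): Where the middle of a tube lying in both notches comes to lie, 52 mm above the bench. x along the tube, z up; the tube may lie either way round.
- tray: Grey open tray with three small crucibles, 130 x 100 x 30 mm, fixed, on the bench on the other side of the drawer from the rest. Origin: centre of its underside.
- reagent_bottle: White bottle with green cap, 72 mm across, 160 mm high; bystander. Origin: centre of its underside.
- flask: Conical glass flask, 84 mm across, 130 mm high; bystander. Origin: centre of its underside.
- beaker: Glass beaker, 72 mm across, 85 mm high; bystander. Origin: centre of its underside.
- weighing_boat: Pale blue weighing dish, 80 mm across, 24 mm high; bystander. Origin: centre of its underside.
- spatula: Thin steel spatula 160 mm long lying on the bench; bystander. Origin: middle of its underside; x along it.
- sample_jar: Amber jar, 52 mm across, 60 mm high; bystander. Origin: centre of its underside.
There are look-alikes about, which are no part of the job. There is more than one size of the tube_rest; the job needs the largest.

How it is judged:
On the way, in this order (a step that is already met when the one before it is completed fails the run):
1. the drawer is pulled out to within 15 mm of its stop (value of joint drawer above 0.18 m), for 0.2 s.
2. the long tube is out of its clips, at least 30 mm above where it was clipped (z of long_tube in the frame of drawer_mid above 0.03 m), for 0.1 s.
3. the long tube lies in both notches of the rest, let go (x of long_tube in the frame of rest_seat between -0.02 and 0.02 m and y of long_tube in the frame of rest_seat between -0.006 and 0.006 m and z of long_tube in the frame of rest_seat between -0.006 and 0.006 m and angle between the x axis of long_tube and the x axis of rest_seat, either way round below 0.1 rad and contact force between the fingers and long_tube below 0.1 N), for 0.3 s.
At the end, for the whole second after the job is handed in: The long tube lies still in both notches of the rest, its middle within 20 mm along the rest, 6 mm sideways and 6 mm in height of the seat and its axis within 0.1 rad of the rest's; the drawer is shut to within 4 mm; the short tube is still in its clips (within 6 mm in height, 15 mm along) (all of step 3 and z of short_tube in the frame of drawer_mid between -0.006 and 0.006 m and x of short_tube in the frame of drawer_mid between -0.015 and 0.015 m and value of joint drawer below 0.004 m and linear speed of long_tube below 0.02 m/s); the robot touches nothing.
It fails at once if the long tube is gripped with more than 40 N (80 N on the two fingers together) (contact force between the fingers and long_tube above 80 N).
It fails at once if the long tube is dropped (falls freely faster than 0.5 m/s, about 13 mm) (contact force between the fingers and long_tube below 0.01 N and linear speed of long_tube above 0.5 m/s).
It fails at once if the short tube is pulled out of its clips (z of short_tube in the frame of drawer_mid above 0.01 m).
It fails at once if a bystander (bottle, flask, beaker, weighing dish, spatula, jar) is shifted by more than 30 mm or tipped (distance of any of reagent_bottle, flask, beaker, weighing_boat, spatula, sample_jar from where it was at the start of the episode above 0.03 m or angle between any of reagent_bottle, flask, beaker, weighing_boat, spatula, sample_jar's own z axis and vertical above 0.5 rad).
It also fails if it takes over 72 s, if anything falls off the work surface, if the arm or the gripper's body presses on something with over 40 N, if the wrist force passes 120 N, or if a joint passes its speed limit or range.

## Robot

A 6-joint arm with a two-finger parallel gripper is mounted at the origin on the work surface. World frame = base frame: x ahead of the robot, y to its left, z up, the work surface at z = 0. Lengths are in m, angles in rad, forces in N, time in s.
With the tool pointing down it reaches from about 0.425 to 1.125 m from the base axis. Payload 14.9 kg.
Tool frame: the origin (TCP) lies on the centre line of the jaws, within the pads' length; the fingertips stand 11 mm ahead of it and the grasp point (between the pads) lies 8 mm behind it; z points along the fingers, x is the direction in which the jaws open and shut, and the axes are right-handed (so a half turn about z gives the same grasp; the last joint's range is limited). The gripper opens to 91 mm and grips with 3 to 60 N. Pads are 32 mm wide; open, the fingers measure 118 mm over their backs; the gripper's body (76 mm by 178 mm) begins 60 mm behind the grasp point.
Start: joints at [1.159, 0.379, 1.734, -0, 1.028, -0.033], TCP at [0.259, 0.65, 0.225] pointing down, gripper open.
Joint ranges: [-2.77, 2.77], [-0.74, 2.19], [0, 2.66], [-1.06, 4.2], [0.31, 2.87], [-3.08, 3.08]. Speed limits (rad/s): [1.89, 1.89, 2.39, 3.14, 3.14, 3.14].

## Interface

Orientations are given as a 3x3 rotation matrix whose columns are the frame's x, y, z axes.
In Python, from rig import ctrl gives the robot as it stands.
- The arm moves only by the shell command python3 -m pendant 'ROWS' [FORCE]. ROWS is JSON, one flat list of numbers, 7 for each row, row after row: the shift along the tool's x, y, z in cm, then the turn, a rotation vector about the tool's x, y, z in rad, then the finger opening in cm, from 0 to 9.12. A call has 1 to 20 rows; each row shifts and turns the commanded pose from where the row before left it, along the tool's axes as they then stand; what a row does not reach is not made up. A row lasts 1/12 s, in which the tool goes at most 41.7 mm and 7.16 degrees, less where a joint would pass 70% of its speed; a pose out of reach is approached as far as the arm can. A call is refused whole if a number of a shift passes 4.17 or a number of a turn 0.125, either way. A call with a gripper value outside its range is refused whole. The fingers move at their own pace and stop on an object; FORCE is the grip in N (left out, the last holds). Time passes only in rows, so rows that do not move let the fingers close. It gives the time, the measured TCP pose, the force and the opening at its end, in the units of the state.
- ctrl.get_state(): the state, without advancing time (a new reading comes with each control period).
- ctrl.read_camera(name): name is "scene" or "top" or "wrist"; returns a dict with "frame" (400x640x3 uint8, blue, green, red), "fx", "fy", "cx", "cy" (pixels), "R" (3x3) and "t" (3): a world point X has camera coordinates R X + t. Camera axes: x right, y down, z forward; pixel columns grow to the right and rows downward; lengths in m; the calibration is good to about 2 mm. The wrist camera is an equidistant fisheye: a pixel r from the principal point sees the ray r / f radians off the axis. A picture is of the moment at which its call begins. There is no depth.
- ctrl.finish_job(): hands the job in, once; it reports no verdict.
The state is a dict: "clock": time; "joints": joint angles; "qd": joint speeds; "joint_torque": joint torques, N m; "position": TCP position; "eef_rot": TCP orientation; "force": force on the tool from outside, world axes, zero at the start; "ft_torque": the same for the moment, N m; "grip_width": finger opening in m.
Only numpy, scipy, OpenCV 4.12 (cv2) and the standard library are available. Lean on these libraries where they do the work, as an engineer would, in place of code of your own. Each camera call takes 0.05 s, during which the arm holds its last target.

## Working session

There is one attempt and no reset: what is moved stays moved. The work goes in short steps, Python scripts to look and compute and a shell command to move; the robot and the scene stay as the last step left them, time stands still between calls to the robot, and variables do not carry over. Pictures are saved under pics/ and viewed, and the job is handed in when it is done.

```bash
ls; mkdir -p pics; python3 - <<'E'
from rig import ctrl
import cv2
for n in ["scene","top","wrist"]:
    c=ctrl.read_camera(n); cv2.imwrite(f"pics/a_{n}.png",c["frame"]); print(n,c["fx"],c["cx"],c["cy"],c["R"],c["t"])
print(ctrl.get_state())
E
```

```text
pics
scene 434.32375345672546 327.65497409322825 201.71838558633243 [[ 0.54057825 -0.84128941  0.00269837]
 [-0.64933165 -0.41926911 -0.63449336]
 [ 0.53492389  0.34124118 -0.7729236 ]] [-0.31666913  0.40666002  0.98728337]
top 373.79498953951554 321.4803504729287 194.6966705011586 [[-0.00527645 -0.99994222 -0.0093656 ]
 [-0.98472398  0.00682575 -0.17398877]
 [ 0.17404265  0.00830449 -0.9847031 ]] [0.00929555 0.56002539 1.04083856]
wrist 309.70691628693146 323.51223969026137 194.24056954062291 [[ 3.69596194e-01  9.29192282e-01 -5.97003110e-04]
 [ 8.95040090e-01 -3.55839056e-01  2.68852754e-01]
 [ 2.49603467e-01 -9.99012965e-02 -9.63181105e-01]] [-0.69902996 -0.03007618  0.39100499]
{'clock': 0.15, 'joints': array([ 1.15872292e+00,  3.79271386e-01,  1.73463235e+00, -2.04725693e-05,
        1.02850695e+00, -3.33177185e-02]), 'qd': array([ 0.0014461 , -0.00179218, -0.0041471 ,  0.00059733,  0.00207604,
       -0.0012949 ]), 'joint_torque': array([ 3.34420665e-04, -7.64098763e+01, -4.34653687e+01,  6.51254877e-02,
        4.08597873e-02, -6.24340737e-05]), 'position': array([0.25874196, 0.65011796, 0.22445769]), 'eef_rot': array([[ 3.69754684e-01,  9.29129365e-01, -3.11562252e-04],
       [ 9.29129057e-01, -3.69754815e-01, -7.56578976e-04],
       [-8.18161386e-04, -9.73292138e-06, -9.99999665e-01]]), 'force': array([-0.81315431, -0.55171047, -1.08046182]), 'ft_torque': array([0.01247332, 0.02441763, 0.04164055]), 'grip_width': 0.09112808576523292}
```

View pics/a_scene.png

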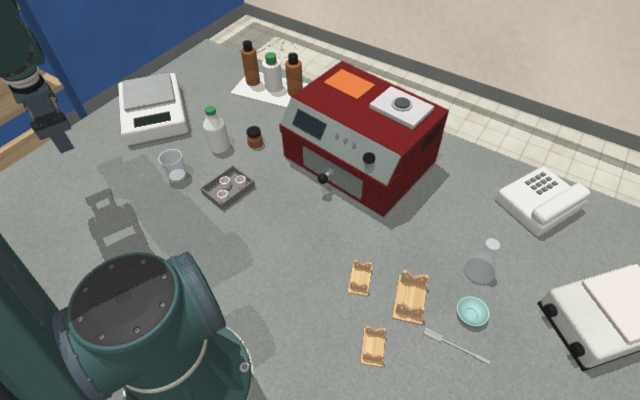

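View pics/a_top.png

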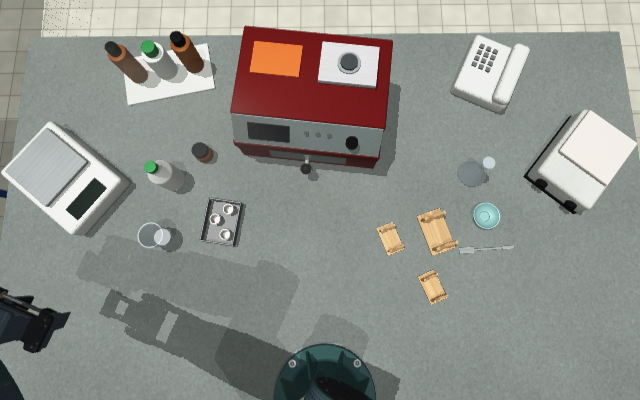

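View pics/a_wrist.png

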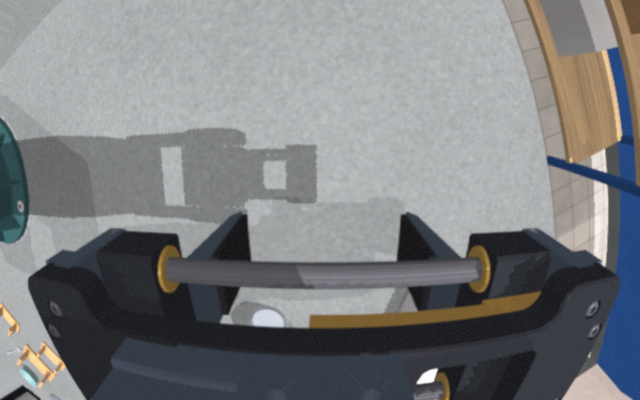

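The pictures show the knob at top (306,168) and scene (322,178). There are three rests, at top (437,232), (390,239) and (432,287). The first looks largest, so I'll measure it and enlarge it.

```bash
cat > h.py <<'E'
import numpy as np, cv2
from rig import ctrl
def ray(c,u,v):
    R=np.array(c["R"]);t=np.array(c["t"])
    d=np.array([(u-c["cx"])/c["fx"],(v-c["cy"])/c["fy"],1.0])
    return -R.T@t, R.T@d
def plane(c,u,v,z):
    o,d=ray(c,u,v); return o+d*(z-o[2])/d[2]
def tri(*obs):
    A=np.zeros((3,3));b=np.zeros(3)
    for c,u,v in obs:
        o,d=ray(c,u,v); d/=np.linalg.norm(d);P=np.eye(3)-np.outer(d,d);A+=P;b+=P@o
    X=np.linalg.solve(A,b)
    return X
def proj(c,X):
    p=np.array(c["R"])@X+c["t"]; return np.array([c["cx"]+c["fx"]*p[0]/p[2],c["cy"]+c["fy"]*p[1]/p[2]])
def crop(c,u0,v0,w,h,s,fn):
    cv2.imwrite(fn,cv2.resize(c["frame"][v0:v0+h,u0:u0+w],None,fx=s,fy=s,interpolation=cv2.INTER_CUBIC))
E
python3 - <<'E'
from h import *
s=ctrl.read_camera("scene");t=ctrl.read_camera("top")
crop(s,270,90,130,100,6,"pics/b1.png");crop(t,365,190,160,120,5,"pics/b2.png");crop(t,225,110,180,80,4,"pics/b3.png");crop(s,335,245,120,120,5,"pics/b4.png")
for n,c,(u,v,w,h) in (("scene",s,(335,245,120,125)),("top",t,(365,195,100,120))):
    m=cv2.inRange(cv2.cvtColor(c["frame"],cv2.COLOR_BGR2HSV),(8,60,90),(25,255,255))[v:v+h,u:u+w]
    for k in cv2.findContours(m,cv2.RETR_EXTERNAL,cv2.CHAIN_APPROX_NONE)[0]:
        if cv2.contourArea(k)>50: 
            r=cv2.minAreaRect(k); print(n,cv2.contourArea(k),(r[0][0]+u,r[0][1]+v),r[1:])
for n,c,(u,v,w,h) in (("scene",s,(308,165,30,30)),("top",t,(295,158,22,22))):
    m=(c["frame"][v:v+h,u:u+w].max(2)<45).astype(np.uint8)
    nn,l,st,ce=cv2.connectedComponentsWithStats(m)
    for i in range(1,nn): print(n,st[i],ce[i]+[u,v])
E
```

```text
scene 785.5 (373.01219177246094, 345.89024353027344) ((22.528032302856445, 38.87190246582031), 6.340191841125488)
scene 1376.5 (410.5978775024414, 296.6932067871094) ((30.891090393066406, 51.240997314453125), 9.162347793579102)
scene 602.0 (360.16301918029785, 277.26914978027344) ((20.254884719848633, 33.680179595947266), 10.784297943115234)
top 534.5 (432.6349334716797, 286.4833755493164) ((31.600116729736328, 19.47599220275879), 64.53665161132812)
top 491.5 (390.07758712768555, 238.18103790283203) ((30.069175720214844, 18.38290023803711), 66.80140686035156)
top 1034.5 (437.3448257446289, 230.86206817626953) ((43.45270919799805, 28.96847152709961), 68.19859313964844)
scene [10 10 10  9 55] [322.47272727 179.03636364]
top [12  7  4  3  5] [308.6 166.2]
top [14 11  1  2  2] [309.  169.5]
top [ 9 15  1  1  1] [304. 173.]
top [12 14  1  1  1] [307. 172.]
```

View pics/b1.png

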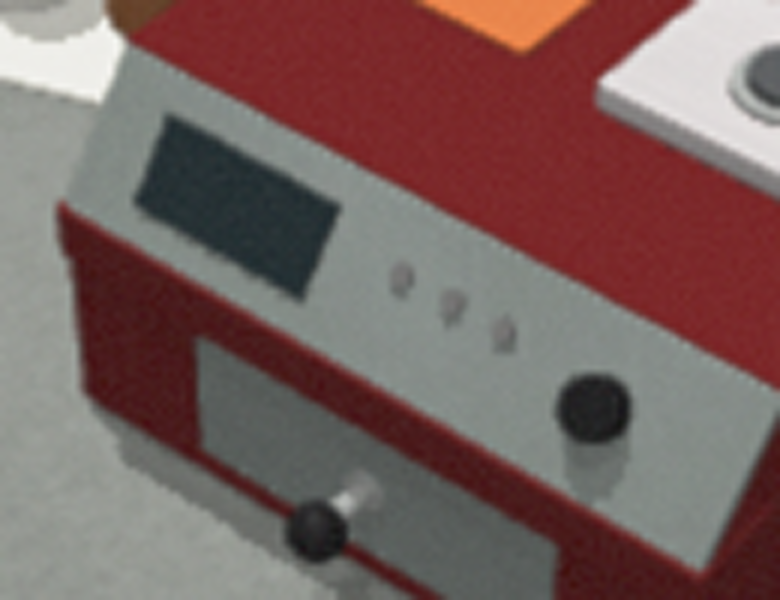

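View pics/b2.png

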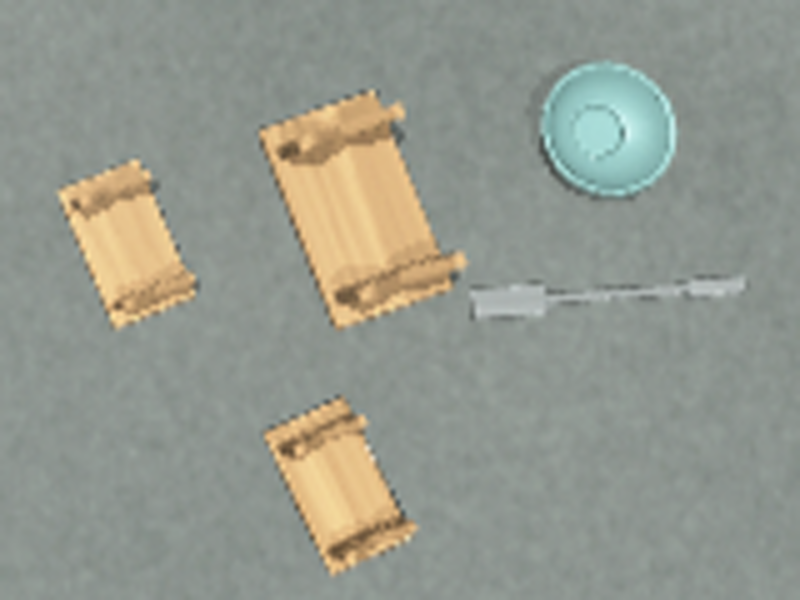

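View pics/b3.png

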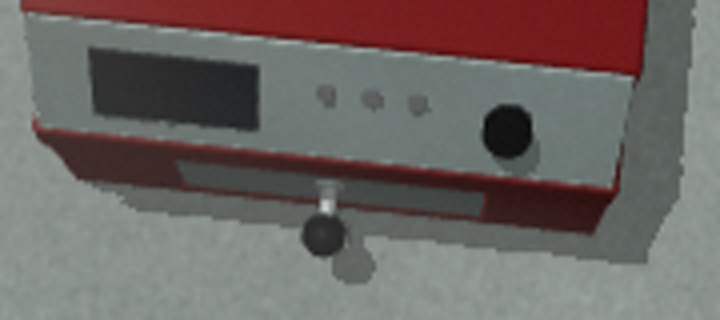

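View pics/b4.png

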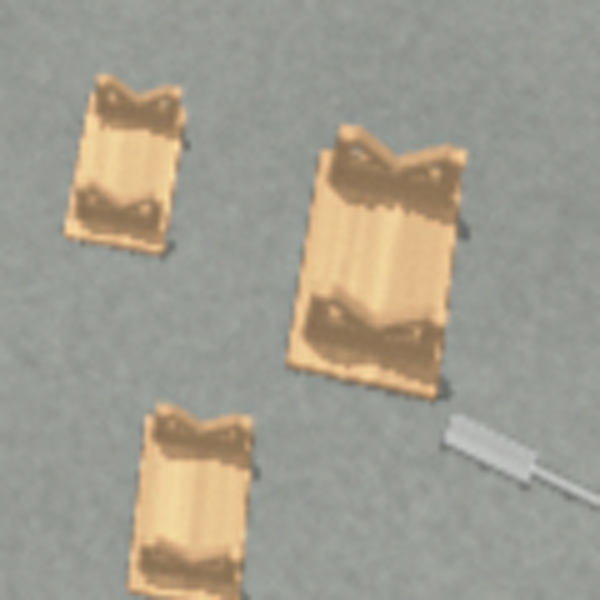

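Three candidates in the crop at 5x: (352,208) is about 125x75 mm, while (127,243) and (340,485) are clearly smaller (area 1034 px against 491 and 534). So the one meant is at top (437,231). Now for the poses.

```bash
python3 - <<'E'
from h import *
s=ctrl.read_camera("scene");t=ctrl.read_camera("top")
K=tri((t,225+323/4-.4,110+234/4-.4),(s,270+317/6-.4,90+530/6-.4));print("knob",K,proj(t,K),proj(s,K), np.linalg.norm(K[:2]))
print("knob z=.068", plane(t,305.4,168.1,.068),plane(s,322.4,178,.068))
cr=[plane(t,365+x/5-.4,190+y/5-.4,.008) for x,y in ((262,128),(375,90),(338,328),(455,290))]
for c in cr: print(c)
C=np.mean(cr,0);print("rest",C, [np.linalg.norm(cr[i]-cr[j]) for i,j in((0,1),(2,3),(0,2),(1,3))])
for i,j in((2,0),(3,1)): d=cr[i]-cr[j];print("x ang",np.degrees(np.arctan2(d[1],d[0])))
for i,j in((0,1),(2,3)): d=cr[i]-cr[j];print("y ang",np.degrees(np.arctan2(d[1],d[0])))
# check with scene
cs=[plane(s,335+x/5-.4,245+y/5-.4,.008) for x,y in ((320,150),(290,366),(438,397))];print(cs)
a,b=[plane(t,225+x/4-.4,110+y/4-.4,0) for x,y in((80,180),(593,233))];print(a,b,b-a,np.degrees(np.arctan2(*(b-a)[:2])),np.linalg.norm(a-b))
a,b=[plane(t,225+x/4-.4,110+y/4-.4,.15) for x,y in((35,122),(615,188))];print(a,b,b-a,np.degrees(np.arctan2(*(b-a)[:2])),np.linalg.norm(a-b))
E
```

```text
knob [0.63606827 0.05171429 0.06723263] [305.50575292 167.95700646] [322.23111306 177.97385368] 0.6381670755507673
knob z=.068 [0.63545053 0.05198052 0.068     ] [0.63566683 0.05084518 0.068     ]
[ 0.50307754 -0.27919486  0.008     ]
[ 0.52557144 -0.34798151  0.008     ]
[ 0.38473261 -0.31784709  0.008     ]
[ 0.40644411 -0.38780415  0.008     ]
rest [ 0.45495642 -0.3332069   0.008     ] [np.float64(0.07237112432114987), np.float64(0.07324874851389411), np.float64(0.12449705634415804), np.float64(0.12560718088729525)]
x ang -161.9126196950532
x ang -161.51592273551216
y ang 108.10824683047016
y ang 107.24197243281327
[array([ 0.5003818 , -0.27884572,  0.008     ]), array([ 0.38306621, -0.3215411 ,  0.008     ]), array([ 0.40802389, -0.39009465,  0.008     ])]
[0.69723437 0.24508243 0.        ] [ 6.51750821e-01 -1.52606423e-01 -2.22044605e-16] [-4.54835471e-02 -3.97688851e-01 -2.22044605e-16] -173.475449366226 0.4002813702366059
[0.69460655 0.2437955  0.15      ] [ 0.64511413 -0.14829884  0.15      ] [-0.04949242 -0.39209434  0.        ] -172.8058412421394 0.3952056057929865
```

```bash
cat >> h.py <<'E'
from scipy.spatial.transform import Rotation as Ro
AN=np.radians(-6.8); AX=np.array([np.cos(AN),np.sin(AN),0]); AY=np.array([-np.sin(AN),np.cos(AN),0])
K=np.array([.6358,.0515,.068])
def Rt(xang,tilt=0,tdir=None):
    x=np.array([np.cos(xang),np.sin(xang),0]); y=np.array([np.sin(xang),-np.cos(xang),0]); 
    z=np.array([0,0,-1.]); 
    R=np.stack([x,y,z],1)
    return R@Ro.from_rotvec([-tilt,0,0]).as_matrix()
RK=Rt(AN+np.pi/2,np.radians(20))
def go(P,R,shown=True):
    s=ctrl.get_state(); r=s["eef_rot"]
    d=r.T@(P-s["position"])*100; w=Ro.from_matrix(r.T@R).as_rotvec()
    d2=R.T@(P-s["position"])*100
    print("clk",round(s["clock"],2),"pos",s["position"].round(4),"d(cur axes cm)",d.round(2),"d(after turn)",d2.round(2),"turn",w.round(3),"F",s["force"].round(1),"w",round(s["grip_width"],4))
E
python3 - <<'E'
from h import *
z=RK[:,2]; print(z)
go(K+.008*z-.14*z,RK)
E
```

```text
[ 0.33961421 -0.04049654 -0.93969262]
clk 0.35 pos [0.2588 0.6503 0.2248] d(cur axes cm) [-42.86  52.81   3.28] d(after turn) [-55.    36.47  16.76] turn [-0.347  0.046 -0.257] F [ 0.5  0.2 -0.4] w 0.0913
```

```bash
python3 -m pendant '[-2.1,2.6,0,0,0,0,9, -2.1,2.6,0,0,0,0,9, -2.1,2.6,0,0,0,0,9, -2.1,2.6,0,0,0,0,9, -2.1,2.6,0,0,0,0,9, -2.1,2.6,0,0,0,0,9, -2.1,2.6,0,0,0,0,9, -2.1,2.6,0,0,0,0,9, -2.1,2.6,0,0,0,0,9, -2.1,2.6,0,0,0,0,9, -2.1,2.6,0,0,0,0,9, -2.1,2.6,0,0,0,0,9, -2.1,2.6,0,0,0,0,9, -2.1,2.6,0,0,0,0,9, -2.1,2.6,0,0,0,0,9, -2.1,2.6,0,0,0,0,9, -2.1,2.6,0,0,0,0,9, -2.1,2.6,0,0,0,0,9, -2.1,2.6,0,0,0,0,9, -1,1.3,0,0,0,0,9]' 20; python3 -m pendant '[0,0,0,-0.087,0.011,-0.064,9, 0,0,0,-0.087,0.011,-0.064,9, 0,0,0,-0.087,0.011,-0.064,9, 0,0,0,-0.087,0.011,-0.064,9, 0,0,0,0,0,0,9]'
python3 - <<'E'
from h import *
z=RK[:,2]; go(K+.008*z-.14*z,RK)
E
```

```text
clock: 2.02
position: [0.5801, 0.0801, 0.2252]
eef_rot: [[0.371, 0.929, 0.001], [0.929, -0.371, -0.0], [0.0, 0.001, -1.0]]
force: [-0.9, 0.6, -0.0]
grip_width: 0.0901
clock: 2.43
position: [0.5766, 0.0828, 0.224]
eef_rot: [[0.116, 0.932, 0.342], [0.993, -0.109, -0.042], [-0.002, 0.345, -0.939]]
force: [-0.6, 0.9, -0.2]
grip_width: 0.0897
clk 2.43 pos [0.5766 0.0828 0.224 ] d(cur axes cm) [-2.4   0.52  3.6 ] d(after turn) [-2.41  0.54  3.6 ] turn [0.003 0.002 0.003] F [-0.6  0.9 -0.2] w 0.0897
```

```bash
python3 -m pendant '[-0.8,0.2,1.2,0,0,0,9, -0.8,0.2,1.2,0,0,0,9, -0.8,0.1,1.2,0,0,0,9, 0,0,2,0,0,0,9, 0,0,2,0,0,0,9, 0,0,2,0,0,0,9, 0,0,1,0,0,0,9, 0,0,0,0,0,0,9]'
python3 - <<'E'
from h import *
z=RK[:,2]; go(K+.008*z,RK)
c=ctrl.read_camera("wrist"); cv2.imwrite("pics/c_w.png",c["frame"]);c=ctrl.read_camera("top");crop(c,225,90,200,120,4,"pics/c_t.png")
E
```

```text
clock: 3.1
position: [0.6161, 0.053, 0.1239]
eef_rot: [[0.122, 0.934, 0.336], [0.993, -0.114, -0.043], [-0.002, 0.338, -0.941]]
force: [-0.0, -0.1, 0.3]
grip_width: 0.0902
clk 3.1 pos [0.6161 0.053  0.1239] d(cur axes cm) [ 0.1  -0.03  6.73] d(after turn) [ 0.08 -0.06  6.73] turn [-0.004  0.003 -0.002] F [-0.  -0.1  0.3] w 0.0902
```

View pics/c_w.png

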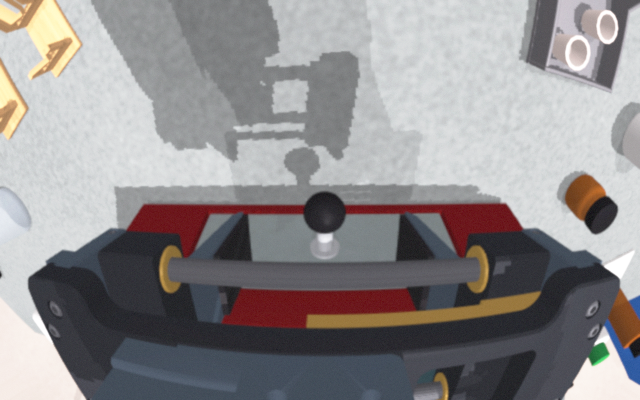

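View pics/c_t.png

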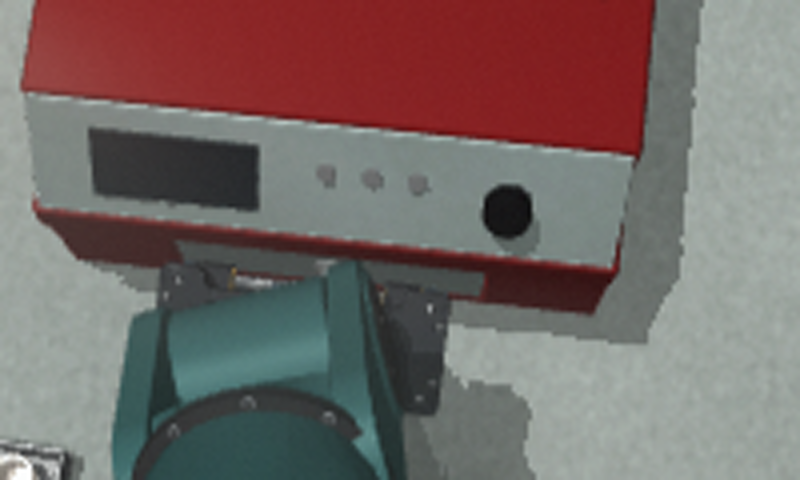

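The ball sits centrally between the fingers at wrist (324,213). I'll come in and grip.

```bash
python3 -m pendant '[0,0,1.5,0,0,0,9, 0,0,1.5,0,0,0,9, 0,0,1.5,0,0,0,9, 0,0,1.5,0,0,0,9, 0,0,0.7,0,0,0,9, 0,0,0,0,0,0,9]'; python3 -m pendant '[0,0,0,0,0,0,2, 0,0,0,0,0,0,2, 0,0,0,0,0,0,2, 0,0,0,0,0,0,2, 0,0,0,0,0,0,2,0,0,0,0,0,0,2, 0,0,0,0,0,0,2]' 35
python3 - <<'E'
from h import *
z=RK[:,2]; go(K+.008*z,RK); go(K+.008*z-AX*.06,Rt(AN+np.pi/2,np.radians(20)))
E
```

```text
clock: 3.7
position: [0.6407, 0.0515, 0.0663]
eef_rot: [[0.121, 0.934, 0.336], [0.993, -0.113, -0.044], [-0.003, 0.338, -0.941]]
force: [-0.4, -0.4, -0.3]
grip_width: 0.0901
clock: 4.28
position: [0.6402, 0.0516, 0.0665]
eef_rot: [[0.121, 0.934, 0.336], [0.993, -0.113, -0.043], [-0.003, 0.339, -0.941]]
force: [-0.3, -0.2, 0.6]
grip_width: 0.0463
clk 4.28 pos [0.6402 0.0516 0.0665] d(cur axes cm) [-0.06 -0.36  0.51] d(after turn) [-0.06 -0.36  0.5 ] turn [-0.003  0.003 -0.001] F [-0.3 -0.2  0.6] w 0.0463
clk 4.28 pos [0.6402 0.0516 0.0665] d(cur axes cm) [-0.08 -6.   -1.53] d(after turn) [-0.06 -6.   -1.55] turn [-0.003  0.003 -0.001] F [-0.3 -0.2  0.6] w 0.0463
```

```bash
python3 -m pendant '[0,-0.3,0.5,0,0,0,4.2, 0,0,0,0,0,0,3.5, 0,0,0,0,0,0,2, 0,0,0,0,0,0,2, 0,0,0,0,0,0,2, 0,0,0,0,0,0,2]' 35
python3 - <<'E'
from h import *
z=RK[:,2]; go(K+.008*z,RK)
E
```

```text
clock: 4.78
position: [0.6393, 0.0507, 0.0622]
eef_rot: [[0.122, 0.936, 0.329], [0.993, -0.113, -0.046], [-0.006, 0.333, -0.943]]
force: [-2.1, -18.4, 0.0]
grip_width: 0.0301
clk 4.78 pos [0.6393 0.0507 0.0622] d(cur axes cm) [ 0.04 -0.14  0.14] d(after turn) [ 0.04 -0.14  0.13] turn [-0.01   0.007 -0.001] F [ -2.1 -18.4   0. ] w 0.0301
```

```bash
python3 -m pendant '[-0.15,-0.5,-0.18,0,0,0,2, 0,-0.94,-0.34,0,0,0,2, 0,-1.41,-0.51,0,0,0,2, 0,-1.41,-0.51,0,0,0,2, 0,-1.41,-0.51,0,0,0,2, 0,0,0,0,0,0,2]'
python3 - <<'E'
from h import *
R=Rt(AN+np.pi/2,0); go(K+.008*R[:,2]-AX*.197,R)
E
```

```text
clock: 5.28
position: [0.5755, 0.0582, 0.0675]
eef_rot: [[0.124, 0.945, 0.303], [0.992, -0.114, -0.053], [-0.015, 0.307, -0.951]]
force: [-5.4, -17.7, -32.2]
grip_width: 0.0303
clk 5.28 pos [0.5755 0.0582 0.0675] d(cur axes cm) [ -0.02 -13.21  -3.48] d(after turn) [  0.05 -13.64   0.75] turn [ 0.313  0.016 -0.003] F [ -5.4 -17.7 -32.2] w 0.0303
```

```bash
python3 -m pendant '[-0.2,-0.15,0.4,0,0,0,2, 0,0,0,0,0,0,2]'
python3 -m pendant '[0,-0.96,-0.3,0.08,0,0,2, 0,-1,-0.25,0.08,0,0,2, 0,-1.0,-0.15,0.08,0,0,2, 0,-1.0,-0.08,0.07,0,0,2, 0,0,0,0,0,0,2]'
python3 - <<'E'
from h import *
R=Rt(AN+np.pi/2,0); go(K+.008*R[:,2]-AX*.197,R)
E
```

```text
clock: 5.45
position: [0.581, 0.0574, 0.0675]
eef_rot: [[0.124, 0.943, 0.308], [0.992, -0.114, -0.052], [-0.014, 0.312, -0.95]]
force: [-2.9, -4.8, -19.1]
grip_width: 0.0302
clock: 5.87
position: [0.5419, 0.0621, 0.0681]
eef_rot: [[0.124, 0.992, 0.004], [0.992, -0.123, -0.014], [-0.014, 0.006, -1.0]]
force: [-2.9, -12.2, -11.2]
grip_width: 0.0301
clk 5.87 pos [0.5419 0.0621 0.0681] d(cur axes cm) [  0.02 -10.26   0.75] d(after turn) [  0.06 -10.25   0.81] turn [ 0.006  0.014 -0.005] F [ -2.9 -12.2 -11.2] w 0.0301
```

```bash
python3 -m pendant '[-0.1,-1,0.2,0,0,0,2, 0,-1.3,0.1,0,0,0,2, 0,-1.3,0,0,0,0,2, 0,-1.3,0,0,0,0,2, 0,-1.3,0,0,0,0,2, 0,-1.3,0,0,0,0,2, 0,-1.2,0,0,0,0,2, 0,-1,0,0,0,0,2, 0,-0.2,0,0,0,0,2, 0,0,0,0,0,0,2,0,0,0,0,0,0,2]'
python3 - <<'E'
from h import *
R=Rt(AN+np.pi/2,0); go(K+.008*R[:,2]-AX*.197,R)
c=ctrl.read_camera("top");crop(c,225,90,200,150,4,"pics/d_t.png")
E
```

```text
clock: 6.78
position: [0.4478, 0.0734, 0.0673]
eef_rot: [[0.122, 0.992, 0.016], [0.992, -0.122, -0.015], [-0.013, 0.017, -1.0]]
force: [-5.8, -24.8, 41.7]
grip_width: 0.0303
clk 6.78 pos [0.4478 0.0734 0.0673] d(cur axes cm) [ 0.06 -0.79  0.72] d(after turn) [ 0.05 -0.77  0.73] turn [ 0.017  0.013 -0.004] F [ -5.8 -24.8  41.7] w 0.0303
```

View pics/d_t.png

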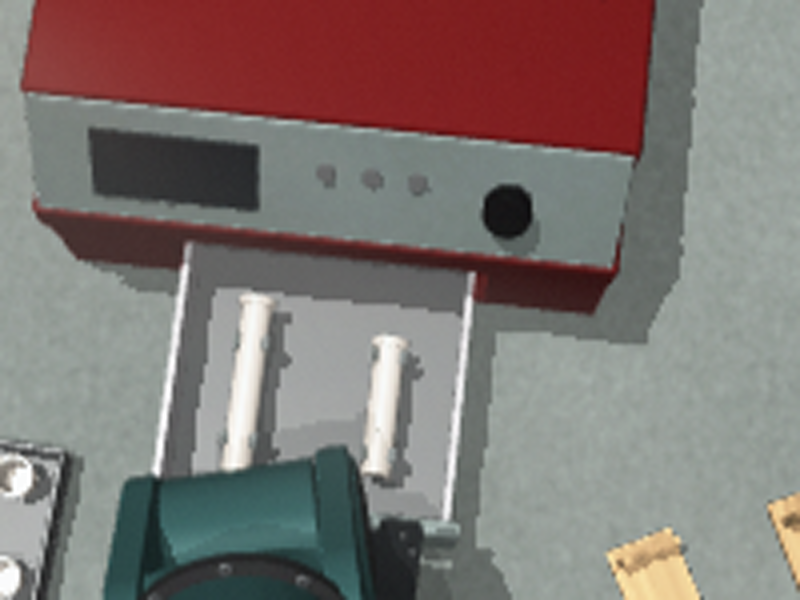

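```bash
python3 -m pendant '[-0.1,0,-0.3,0,0,0,2, 0,0,0,0,0,0,2]'; python3 -m pendant '[0,0,0,0,0,0,8, 0,0,0,0,0,0,8, 0,0,0,0,0,0,8, 0,0,0,0,0,0,8, 0,0,0,0,0,0,8, 0,0,0,0,0,0,8]'
python3 - <<'E'
from h import *
R=Rt(AN+np.pi/2,0); go(K+.008*R[:,2]-AX*.197,R)
E
```

```text
clock: 7.0
position: [0.4455, 0.0734, 0.0683]
eef_rot: [[0.124, 0.992, 0.012], [0.992, -0.124, -0.013], [-0.012, 0.014, -1.0]]
force: [-1.3, 0.3, -2.9]
grip_width: 0.0299
clock: 7.5
position: [0.445, 0.0733, 0.0679]
eef_rot: [[0.124, 0.992, 0.011], [0.992, -0.124, -0.014], [-0.012, 0.013, -1.0]]
force: [0.7, -0.1, -0.5]
grip_width: 0.067
clk 7.5 pos [0.445  0.0733 0.0679] d(cur axes cm) [ 0.1  -0.5   0.79] d(after turn) [ 0.09 -0.49  0.79] turn [ 0.013  0.012 -0.005] F [ 0.7 -0.1 -0.5] w 0.067
```

```bash
python3 -m pendant '[0,0,-2,0,0,0,8, 0,0,-4,0,0,0,8, 0,0,-4,0,0,0,8, 0,0,-4,0,0,0,8, -3.9,0,0,0,0,0,8, -3.9,0,0,0,0,0,8, -3.9,0,0,0,0,0,8, -3.9,0,0,0,0,0,8, -3.9,0,0,0,0,0,8, -3.9,0,0,0,0,0,8,0,0,0,0,0,0,8]'
python3 - <<'E'
from h import *
c=ctrl.read_camera("top");crop(c,225,130,160,120,5,"pics/e_t.png")
c=ctrl.read_camera("scene");crop(c,250,130,160,120,5,"pics/e_s.png")
E
```

```text
clock: 8.42
position: [0.4138, -0.1619, 0.2112]
eef_rot: [[0.128, 0.992, 0.012], [0.992, -0.128, -0.015], [-0.013, 0.014, -1.0]]
force: [-0.1, 0.8, 0.5]
grip_width: 0.0799
```

View pics/e_t.png

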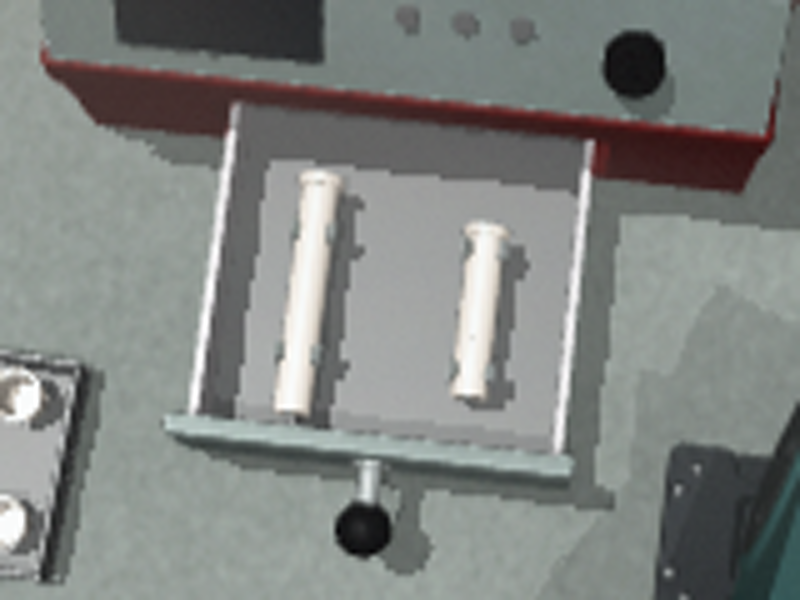

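View pics/e_s.png

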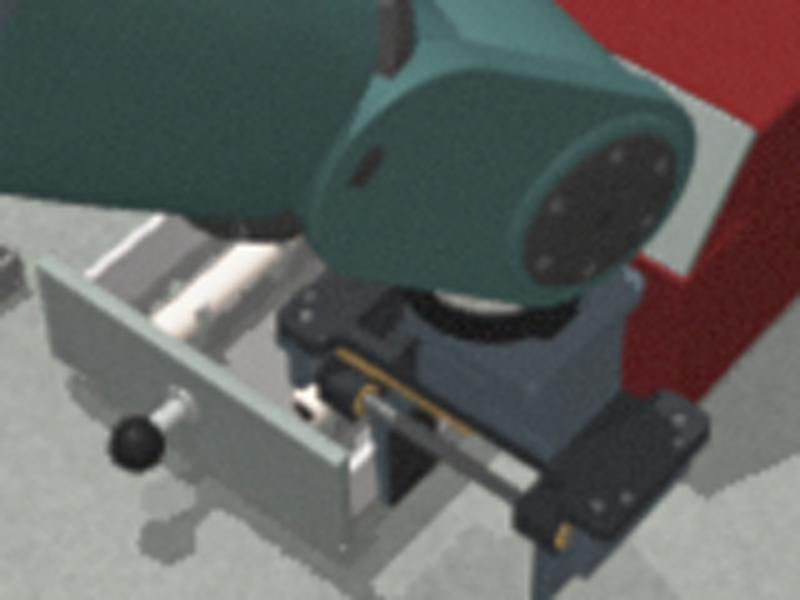

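```bash
python3 - <<'E'
from h import *
t=ctrl.read_camera("top")
f=lambda x,y,z: plane(t,225+x/5-.4,130+y/5-.4,z)
A=f(321,170,.0715);B=f(291,415,.050);print("long",A,B,np.linalg.norm((A-B)[:2]),(A+B)/2,np.degrees(np.arctan2(*(A-B)[1::-1])))
# mid axis measured at mid of tube image widths
L=f(314,240,.058),f(298,350,.058);print(L)
A2=f(487,222,.0715);B2=f(468,400,.050);print("short",A2,B2,(A2+B2)/2,np.linalg.norm((A2-B2)[:2]))
kn=f(363,529,.068);print("knob",kn, "pulled",(K-kn)@AX,(K-kn)@AY)
M=((A+B)/2+(A2+B2)/2)/2;print("mid",M,((A+B)/2-M)@AX,((A+B)/2-M)@AY,(M-kn)@AX,(M-kn)@AY)
E
```

```text
long [0.64836072 0.09999237 0.0715    ] [0.50811696 0.11801686 0.05      ] 0.1413972853927922 [0.57823884 0.10900461 0.06075   ] -7.323652024217325
(array([0.60985511, 0.10498743, 0.058     ]), array([0.54487201, 0.11354755, 0.058     ]))
short [0.61670914 0.00387374 0.0715    ] [0.51619514 0.01559616 0.05      ] [0.56645214 0.00973495 0.06075   ] 0.1011952535740311
knob [0.44096736 0.07462131 0.068     ] pulled 0.19619974312837596 0.00011029235748872414
mid [0.57234549 0.05936978 0.06075   ] -2.506924202336179e-05 0.04998347016192678 0.1322597924930049 0.00041144960043983743
```

```bash
python3 - <<'E'
from h import *
R=Rt(np.radians(-7.0)+np.pi/2,0); go(np.array([.578,.109,.17]),R)
E
```

```text
clk 8.57 pos [ 0.4141 -0.157   0.2106] d(cur axes cm) [28.49 12.88  3.87] d(after turn) [28.4  13.03  4.06] turn [ 0.012  0.012 -0.003] F [0.2 0.7 0.2] w 0.0798
```

```bash
python3 -m pendant '[3.5,1.6,0,0.012,0.012,-0.003,6, 3.5,1.6,0.3,0,0,0,6, 3.5,1.6,0.5,0,0,0,5.5, 3.5,1.6,0.5,0,0,0,5.5, 3.5,1.6,0.5,0,0,0,5.5, 3.5,1.6,0.5,0,0,0,5.5, 3.5,1.6,0.5,0,0,0,5.5, 3.5,1.6,0.5,0,0,0,5.5, 0,0,0,0,0,0,5.5]'
python3 - <<'E'
from h import *
R=Rt(np.radians(-7.0)+np.pi/2,0); go(np.array([.578,.109,.17]),R)
E
```

```text
clock: 9.32
position: [0.5771, 0.1118, 0.1768]
eef_rot: [[0.116, 0.993, 0.001], [0.993, -0.116, 0.0], [0.001, 0.001, -1.0]]
force: [-0.1, -0.6, -0.5]
grip_width: 0.0547
clk 9.32 pos [0.5771 0.1118 0.1768] d(cur axes cm) [-0.27  0.12  0.68] d(after turn) [-0.27  0.12  0.68] turn [ 0.001 -0.001  0.006] F [-0.1 -0.6 -0.5] w 0.0547
```

```bash
python3 -m pendant '[-0.27,0.12,0.7,0,0,0.006,5.5, 0,0,2.5,0,0,0,5.5, 0,0,2.5,0,0,0,5.5, 0,0,0,0,0,0,5.5, 0,0,0,0,0,0,5.5]'
python3 - <<'E'
from h import *
R=Rt(np.radians(-7.0)+np.pi/2,0); go(np.array([.578,.109,.05]),R)
c=ctrl.read_camera("wrist"); cv2.imwrite("pics/f_w.png",c["frame"])
E
```

```text
clock: 9.73
position: [0.5747, 0.1024, 0.1197]
eef_rot: [[0.127, 0.992, -0.003], [0.992, -0.127, -0.001], [-0.001, -0.002, -1.0]]
force: [-0.4, -0.4, 0.2]
grip_width: 0.0546
clk 9.73 pos [0.5747 0.1024 0.1197] d(cur axes cm) [0.71 0.26 6.96] d(after turn) [0.7  0.25 6.97] turn [-0.002  0.001 -0.005] F [-0.4 -0.4  0.2] w 0.0546
```

View pics/f_w.png

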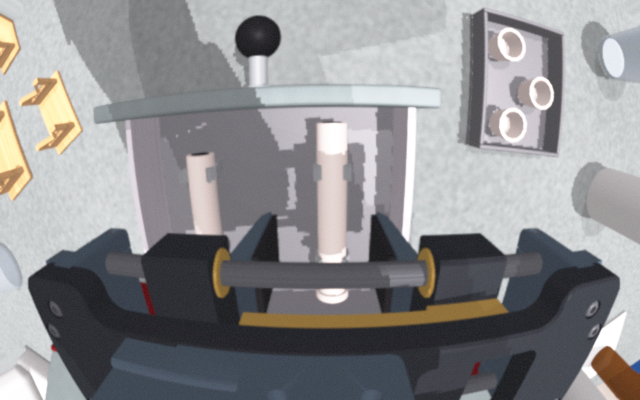

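```bash
python3 -m pendant '[0,0,0,0,0,0,5.5, 0,0,0,0,0,0,5.5, 0,0,0,0,0,0,5.5]'
python3 - <<'E'
from h import *
R=Rt(np.radians(-7.0)+np.pi/2,0); go(np.array([.578,.109,.05]),R)
E
```

```text
clock: 10.03
position: [0.5768, 0.1026, 0.1217]
eef_rot: [[0.127, 0.992, 0.002], [0.992, -0.127, -0.0], [0.0, 0.002, -1.0]]
force: [0.4, -0.5, -0.1]
grip_width: 0.0549
clk 10.03 pos [0.5768 0.1026 0.1217] d(cur axes cm) [0.65 0.02 7.17] d(after turn) [0.65 0.04 7.17] turn [ 0.002 -0.    -0.005] F [ 0.4 -0.5 -0.1] w 0.0549
```

```bash
python3 -m pendant '[0.65,0,0,0,0,0,5.5, 0,0,1.5,0,0,0,5.5, 0,0,1.5,0,0,0,5.5, 0,0,0,0,0,0,5.5, 0,0,0,0,0,0,5.5, 0,0,0,0,0,0,5.5]'
python3 - <<'E'
from h import *
R=Rt(np.radians(-7.0)+np.pi/2,0); go(np.array([.578,.109,.05]),R)
c=ctrl.read_camera("wrist"); cv2.imwrite("pics/g_w.png",c["frame"])
E
```

```text
clock: 10.53
position: [0.5774, 0.1093, 0.0912]
eef_rot: [[0.127, 0.992, 0.001], [0.992, -0.127, -0.0], [-0.0, 0.001, -1.0]]
force: [0.3, -0.0, -0.1]
grip_width: 0.0547
clk 10.53 pos [0.5774 0.1093 0.0912] d(cur axes cm) [-0.02  0.06  4.12] d(after turn) [-0.02  0.06  4.12] turn [ 0.001  0.    -0.005] F [ 0.3 -0.  -0.1] w 0.0547
```

View pics/g_w.png

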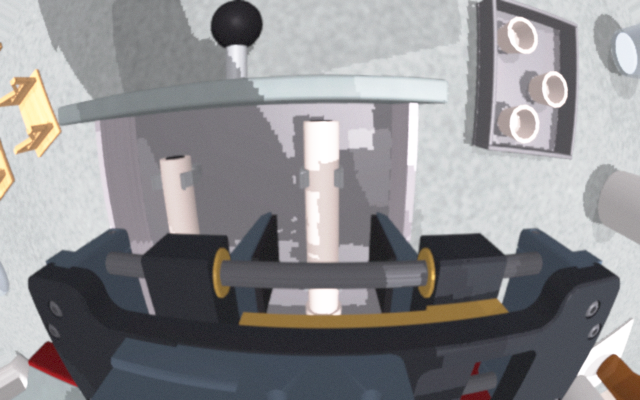

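The tube is now centred between the jaws at u≈323, and it is the longer one: the short tube at (178,190) sits to the left and is smaller. I'll go down and close softly.

```bash
python3 -m pendant '[0,0.06,1.4,0,0,0,5.5, 0,0,1.4,0,0,0,5.5, 0,0,1.3,0,0,0,5.5, 0,0,0,0,0,0,5.5, 0,0,0,0,0,0,5.5]' 5;  python3 -m pendant '[0,0,0,0,0,0,3.5, 0,0,0,0,0,0,2.5, 0,0,0,0,0,0,1.5, 0,0,0,0,0,0,1.5, 0,0,0,0,0,0,1.5, 0,0,0,0,0,0,1.5, 0,0,0,0,0,0,1.5]' 5
python3 - <<'E'
from h import *
R=Rt(np.radians(-7.0)+np.pi/2,0); go(np.array([.578,.109,.05]),R)
E
```

```text
clock: 11.0
position: [0.5768, 0.1088, 0.0481]
eef_rot: [[0.127, 0.992, -0.002], [0.992, -0.127, -0.001], [-0.001, -0.002, -1.0]]
force: [-0.2, 0.3, -0.4]
grip_width: 0.0548
clock: 11.58
position: [0.5778, 0.1088, 0.0497]
eef_rot: [[0.127, 0.992, 0.001], [0.992, -0.127, -0.0], [-0.0, 0.001, -1.0]]
force: [-1.4, -1.7, 3.5]
grip_width: 0.0218
clk 11.58 pos [0.5778 0.1088 0.0497] d(cur axes cm) [ 0.02  0.02 -0.03] d(after turn) [ 0.02  0.02 -0.03] turn [ 0.001  0.    -0.005] F [-1.4 -1.7  3.5] w 0.0218
```

```bash
python3 -m pendant '[0,0,0,0,0,0,1.5, 0,0,0,0,0,0,1.5, 0,0,0,0,0,0,1.5, 0,0,-0.2,0,0,0,1.5, 0,0,-0.3,0,0,0,1.5, 0,0,0,0,0,0,1.5]' 28; python3 -m pendant '[0,0,-0.3,0,0,0,1.5, 0,0,-0.3,0,0,0,1.5, 0,0,-0.3,0,0,0,1.5, 0,0,-0.3,0,0,0,1.5, 0,0,-0.3,0,0,0,1.5, 0,0,0,0,0,0,1.5]'
python3 - <<'E'
from h import *
R=Rt(np.radians(-7.0)+np.pi/2,0); go(np.array([.578,.109,.05]),R)
E
```

```text
clock: 12.08
position: [0.5766, 0.1088, 0.0541]
eef_rot: [[0.127, 0.992, -0.002], [0.992, -0.127, -0.001], [-0.001, -0.002, -1.0]]
force: [-3.6, -3.0, -6.0]
grip_width: 0.0215
clock: 12.58
position: [0.5787, 0.1093, 0.0708]
eef_rot: [[0.127, 0.992, 0.003], [0.992, -0.127, 0.0], [0.001, 0.003, -1.0]]
force: [0.5, -0.5, -2.2]
grip_width: 0.0219
clk 12.58 pos [0.5787 0.1093 0.0708] d(cur axes cm) [-0.05 -0.08  2.08] d(after turn) [-0.04 -0.07  2.08] turn [ 0.003 -0.001 -0.005] F [ 0.5 -0.5 -2.2] w 0.0219
```

```bash
python3 -m pendant '[0,0,-1,0,0,0,1.5, 0,0,-2,0,0,0,1.5, 0,0,-2,0,0,0,1.5, 0,0,-2,0,0,0,1.5, 0,0,-2,0,0,0,1.5, 0,0,-2,0,0,0,1.5, 0,0,-2,0,0,0,1.5, 0,0,0,0,0,0,1.5, 0,0,0,0,0,0,1.5]'
python3 - <<'E'
from h import *
Q=np.array([.4550,-.3332,.20]); 
R=Rt(np.radians(18.3)+np.pi/2,0); go(Q,R)
c=ctrl.read_camera("wrist"); cv2.imwrite("pics/i_w.png",c["frame"])
c=ctrl.read_camera("scene");crop(c,240,90,200,150,4,"pics/i_s.png")
E
```

```text
clock: 13.33
position: [0.5782, 0.1092, 0.2008]
eef_rot: [[0.127, 0.992, 0.003], [0.992, -0.127, 0.0], [0.001, 0.003, -1.0]]
force: [0.3, 0.7, -2.1]
grip_width: 0.0213
clk 13.33 pos [0.5782 0.1092 0.2008] d(cur axes cm) [-4.545e+01 -6.610e+00  4.000e-02] d(after turn) [-38.14 -25.59   0.08] turn [ 0.003  0.    -0.446] F [ 0.3  0.7 -2.1] w 0.0213
```

View pics/i_w.png

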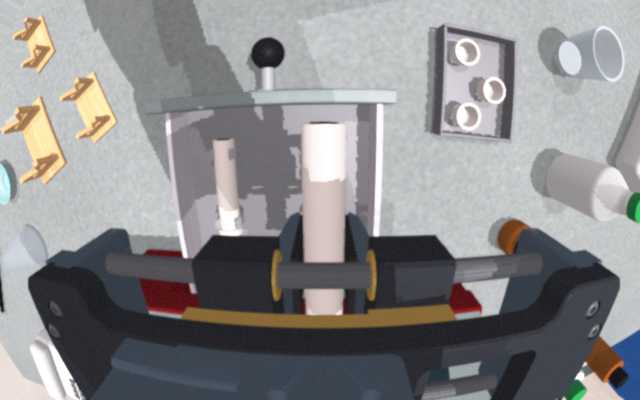

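View pics/i_s.png

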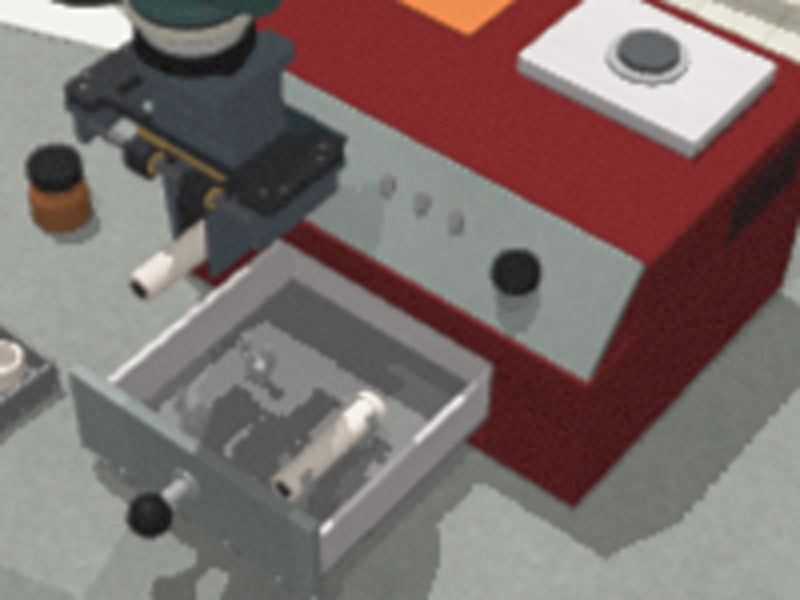

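```bash
python3 -m pendant '[-1.5,-2.0,0,0,0,0,1.5, -2.5,-2,0,0,0,0,1.5, -3.4,-1,0,0,0,0,1.5, -3.4,-0.6,0,0,0,0,1.5, -3.4,-0.4,0,0,0,0,1.5, -3.4,-0.3,0,0,0,0,1.5, -3.4,0,0,0,0,0,1.5, -3.4,0,0,0,0,0,1.5, -3.4,0,0,0,0,0,1.5, -3.4,0,0,0,0,0,1.5, -3.4,0,0,0,0,0,1.5, -3.4,0,0,0,0,0,1.5, -3,0,0,0,0,0,1.5, -2,0,0,0,0,0,1.5, -1.4,0,0,0,0,0,1.5, 0,0,0,0,0,0,1.5]'
python3 -m pendant '[0,0,0,0,0,-0.09,1.5, 0,0,0,0,0,-0.09,1.5, 0,0,0,0,0,-0.09,1.5, 0,0,0,0,0,-0.09,1.5, 0,0,0,0,0,-0.085,1.5, 0,0,0,0,0,0,1.5, 0,0,0,0,0,0,1.5]'
python3 - <<'E'
from h import *
Q=np.array([.4550,-.3332,.15]); 
R=Rt(np.radians(18.3)+np.pi/2,0); go(Q,R)
c=ctrl.read_camera("wrist"); cv2.imwrite("pics/j_w.png",c["frame"])
c=ctrl.read_camera("scene");crop(c,320,190,160,120,5,"pics/j_s.png")
E
```

```text
clock: 14.77
position: [0.4582, -0.3251, 0.1986]
eef_rot: [[0.129, 0.992, -0.001], [0.992, -0.129, 0.0], [0.0, -0.001, -1.0]]
force: [0.4, 0.5, -1.4]
grip_width: 0.0213
clock: 15.35
position: [0.4588, -0.3225, 0.1991]
eef_rot: [[-0.311, 0.951, -0.0], [0.951, 0.311, 0.0], [0.0, -0.0, -1.0]]
force: [-0.3, 0.7, -1.8]
grip_width: 0.0211
clk 15.35 pos [ 0.4588 -0.3225  0.1991] d(cur axes cm) [-0.9  -0.69  4.91] d(after turn) [-0.9  -0.7   4.91] turn [-0.    -0.    -0.004] F [-0.3  0.7 -1.8] w 0.0211
```

View pics/j_w.png

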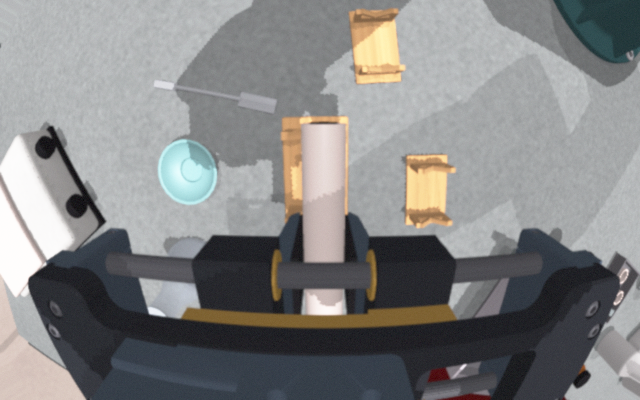

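View pics/j_s.png

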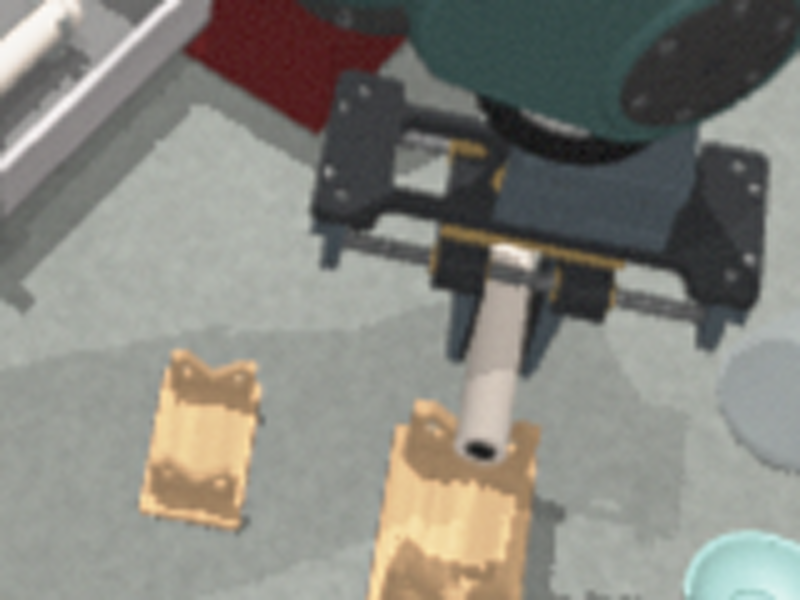

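```bash
python3 -m pendant '[-0.45,-0.35,1,0,0,0,1.5, -0.45,-0.35,1.4,0,0,0,1.5, 0,0,1.4,0,0,0,1.5, 0,0,1.2,0,0,0,1.5, 0,0,0,0,0,0,1.5, 0,0,0,0,0,0,1.5, 0,0,0,0,0,0,1.5]'
python3 - <<'E'
from h import *
Q=np.array([.4550,-.3332,.044]); 
R=Rt(np.radians(18.3)+np.pi/2,0); go(Q,R)
c=ctrl.read_camera("top");crop(c,355,160,160,120,5,"pics/k_t.png");print(plane(c,474,173,.005))
c=ctrl.read_camera("wrist"); cv2.imwrite("pics/k_w.png",c["frame"])
c=ctrl.read_camera("scene");crop(c,320,190,160,120,5,"pics/k_s.png")
E
```

```text
clock: 16.03
position: [0.4552, -0.3343, 0.1498]
eef_rot: [[-0.312, 0.95, 0.001], [0.95, 0.312, -0.0], [-0.001, 0.0, -1.0]]
force: [-0.3, -0.1, -0.4]
grip_width: 0.0215
clk 16.03 pos [ 0.4552 -0.3343  0.1498] d(cur axes cm) [1.200e-01 1.000e-02 1.058e+01] d(after turn) [ 0.11  0.02 10.58] turn [ 0.     0.001 -0.002] F [-0.3 -0.1 -0.4] w 0.0215
[ 0.63195999 -0.46011633  0.005     ]
```

View pics/k_t.png

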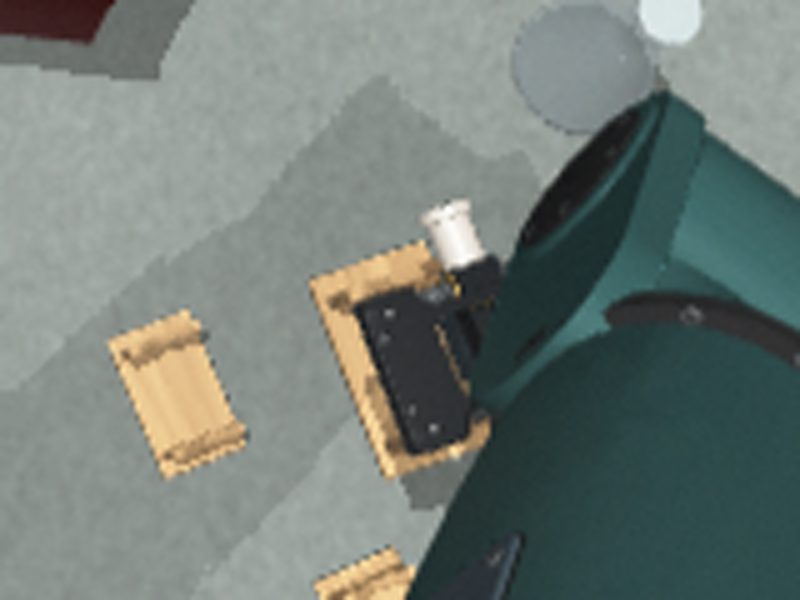

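View pics/k_w.png

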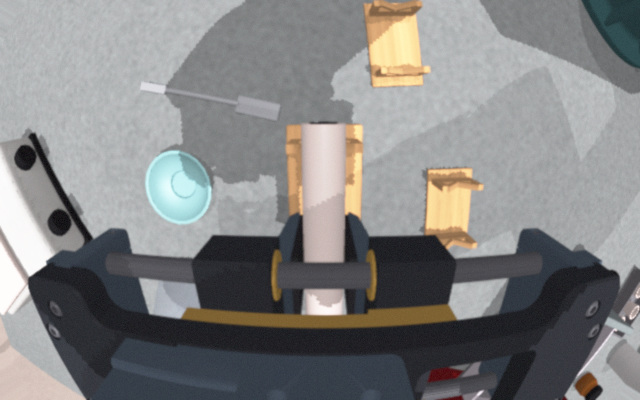

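View pics/k_s.png

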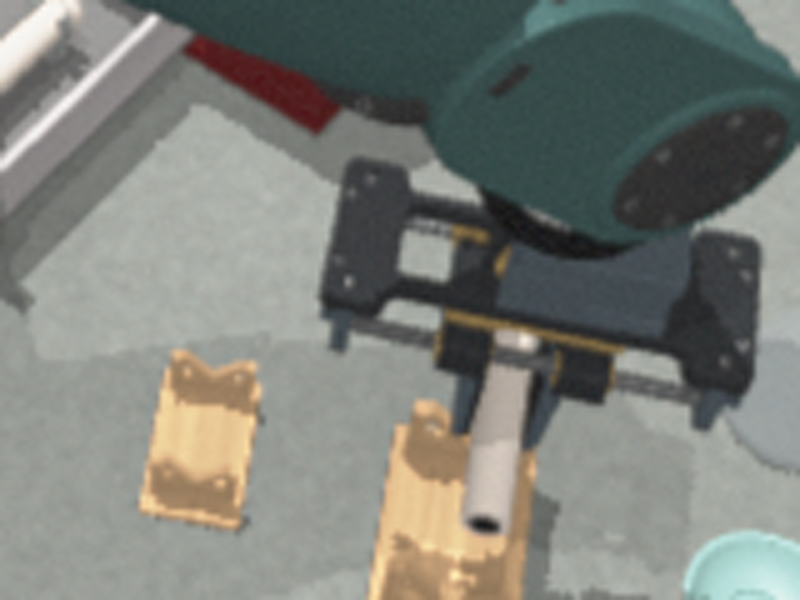

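```bash
python3 -m pendant '[0.1,0,1.2,0,0,0,1.5, 0,0,1.7,0,0,0,1.5, 0,0,1.7,0,0,0,1.5, 0,0,1.7,0,0,0,1.5, 0,0,1.2,0,0,0,1.5, 0,0,0.8,0,0,0,1.5, 0,0,0,0,0,0,1.5, 0,0,0,0,0,0,1.5, 0,0,0,0,0,0,1.5]'
python3 - <<'E'
from h import *
Q=np.array([.4550,-.3332,.044]); 
R=Rt(np.radians(18.3)+np.pi/2,0); go(Q,R)
c=ctrl.read_camera("wrist"); crop(c,200,60,240,180,3,"pics/l_w.png")
c=ctrl.read_camera("scene");crop(c,360,210,120,120,5,"pics/l_s.png")
E
```

```text
clock: 16.93
position: [0.4551, -0.3336, 0.0672]
eef_rot: [[-0.313, 0.95, 0.001], [0.95, 0.313, -0.001], [-0.001, 0.001, -1.0]]
force: [0.9, 0.2, -0.8]
grip_width: 0.0216
clk 16.93 pos [ 0.4551 -0.3336  0.0672] d(cur axes cm) [ 0.04 -0.    2.32] d(after turn) [ 0.04 -0.    2.32] turn [ 0.001  0.001 -0.002] F [ 0.9  0.2 -0.8] w 0.0216
```

View pics/l_w.png

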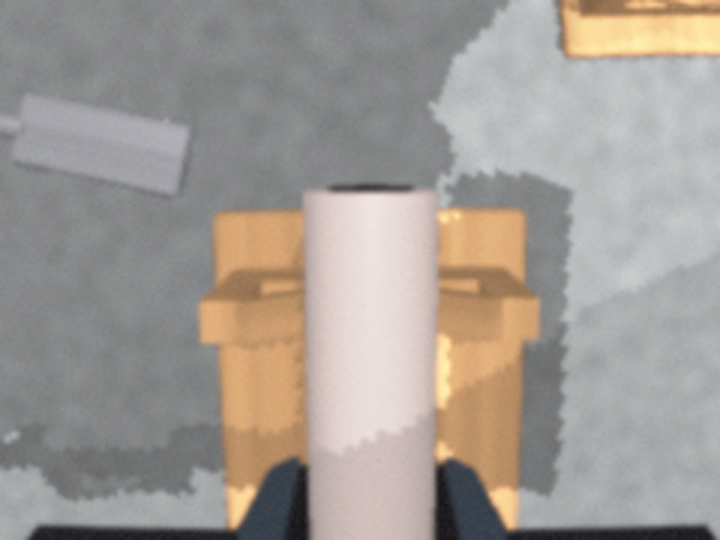

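View pics/l_s.png

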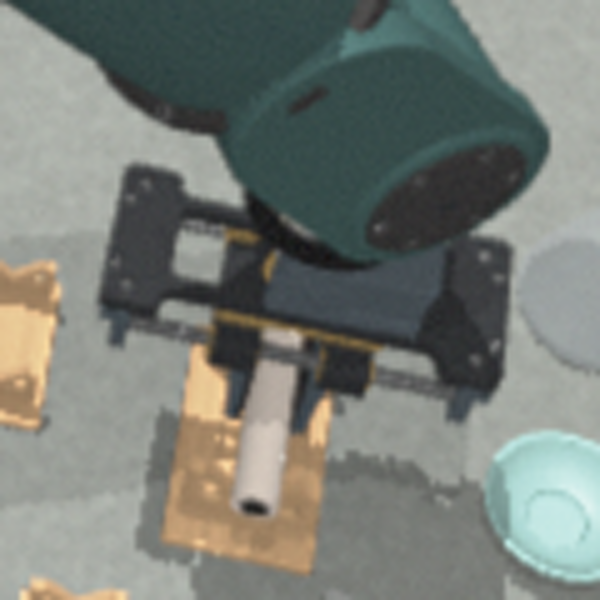

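```bash
python3 -m pendant '[0,0,0.6,0,0,0,1.5, 0,0,0.5,0,0,0,1.5, 0,0,0.4,0,0,0,1.5, 0,0,0.3,0,0,0,1.5, 0,0,0,0,0,0,1.5, 0,0,0,0,0,0,1.5]'; python3 -m pendant '[0,0,0.2,0,0,0,1.5, 0,0,0.15,0,0,0,1.5, 0,0,0,0,0,0,1.5, 0,0,0,0,0,0,1.5]'
```

```text
clock: 17.53
position: [0.4546, -0.3332, 0.0483]
eef_rot: [[-0.312, 0.95, 0.0], [0.95, 0.312, -0.0], [-0.0, 0.0, -1.0]]
force: [0.4, 1.8, -2.0]
grip_width: 0.0212
clock: 17.87
position: [0.4548, -0.3333, 0.0451]
eef_rot: [[-0.313, 0.95, 0.0], [0.95, 0.313, -0.0], [-0.0, 0.0, -1.0]]
force: [0.2, 0.6, -0.7]
grip_width: 0.0214
```

```bash
python3 -m pendant '[0,0,0.1,0,0,0,1.5, 0,0,0.1,0,0,0,1.5, 0,0,0,0,0,0,1.5, 0,0,0,0,0,0,1.5]'
```

```text
clock: 18.2
position: [0.4551, -0.3337, 0.0439]
eef_rot: [[-0.313, 0.95, 0.001], [0.95, 0.313, -0.001], [-0.001, 0.001, -1.0]]
force: [-3.3, 0.1, 12.1]
grip_width: 0.0213
```

```bash
python3 -m pendant '[0,0,0,0,0,0,1.5, 0,0,0,0,0,0,1.5]' 6; python3 -m pendant '[0,0,0,0,0,0,2.5, 0,0,0,0,0,0,3.2, 0,0,0,0,0,0,4.5, 0,0,0,0,0,0,4.5, 0,0,0,0,0,0,4.5, 0,0,0,0,0,0,4.5]'
python3 - <<'E'
from h import *
c=ctrl.read_camera("wrist"); crop(c,200,60,240,180,3,"pics/m_w.png")
c=ctrl.read_camera("scene");crop(c,360,210,120,120,5,"pics/m_s.png")
E
```

```text
clock: 18.37
position: [0.4552, -0.3337, 0.0437]
eef_rot: [[-0.313, 0.95, 0.001], [0.95, 0.313, -0.001], [-0.002, 0.001, -1.0]]
force: [-1.1, -0.3, 8.4]
grip_width: 0.0221
clock: 18.87
position: [0.4547, -0.3332, 0.043]
eef_rot: [[-0.313, 0.95, 0.0], [0.95, 0.313, -0.0], [-0.0, 0.0, -1.0]]
force: [-0.0, 0.0, -0.6]
grip_width: 0.0448
```

View pics/m_w.png

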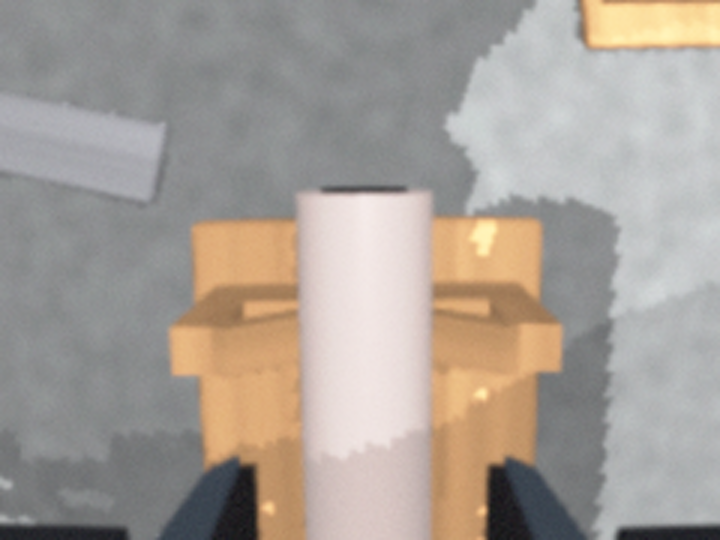

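View pics/m_s.png

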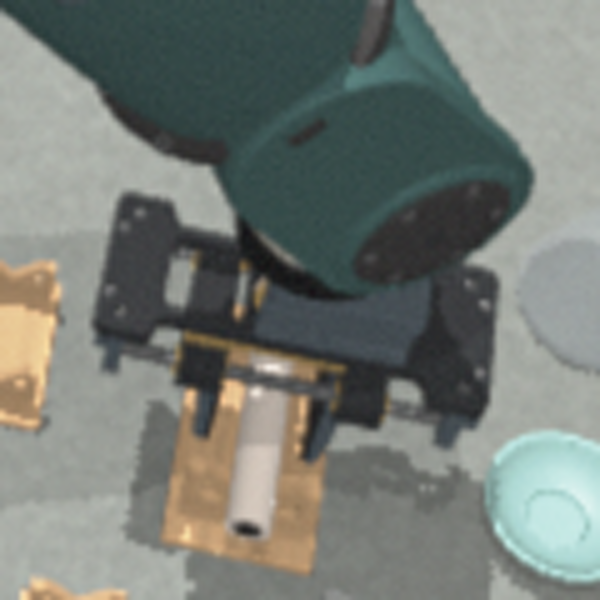

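```bash
python3 -m pendant '[0,0,-1,0,0,0,4.5, 0,0,-2,0,0,0,4.5, 0,0,-3,0,0,0,4.5, 0,0,-3,0,0,0,4.5, 0,0,-3,0,0,0,5, 0,0,-3,0,0,0,6, 0,0,-1,0,0,0,7, 0,0,0,0,0,0,7]'; python3 -m pendant '[0,0,0,0,0,0.09,7, 0,0,0,0,0,0.09,7, 0,0,0,0,0,0.09,7, 0,0,0,0,0,0.09,7, 0,0,0,0,0,0.08,7, 0,0,0,0,0,0,7]'
python3 - <<'E'
from h import *
R=Rt(AN+np.pi/2,0); go(K-AX*.196+[0,0,.12],R)
c=ctrl.read_camera("wrist"); crop(c,160,30,320,210,2,"pics/n_w.png")
E
```

```text
clock: 19.63
position: [0.4558, -0.3341, 0.2065]
eef_rot: [[-0.313, 0.95, 0.004], [0.95, 0.313, -0.004], [-0.005, 0.003, -1.0]]
force: [0.3, -0.6, 1.0]
grip_width: 0.0671
clock: 20.13
position: [0.454, -0.3327, 0.2016]
eef_rot: [[0.126, 0.992, -0.001], [0.992, -0.126, 0.001], [0.001, -0.001, -1.0]]
force: [0.1, -0.1, 0.6]
grip_width: 0.0701
clk 20.13 pos [ 0.454  -0.3327  0.2016] d(cur axes cm) [40.26 -6.39  1.41] d(after turn) [40.3  -6.1   1.36] turn [-0.001 -0.001 -0.007] F [ 0.1 -0.1  0.6] w 0.0701
```

View pics/n_w.png

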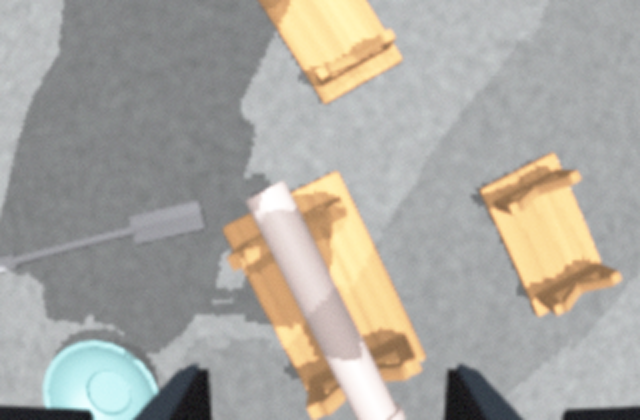

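```bash
python3 -m pendant '[2,0.5,0,0,0,0,7, 3.2,0.5,0,0,0,0,7, 3.2,0,0,0,0,0,7, 3.2,0,0,0,0,0,7, 3.2,0,0,0,0,0,7, 3.2,0,0,0,0,0,7, 3.2,0,0,0,0,0,7, 3.2,0,0,0,0,0,7, 3.2,-1,0,0,0,0,7, 3.2,-1.4,0,0,0,0,7, 3.2,-1.5,0,0,0,0,7, 3.2,-1.5,0,0,0,0,7, 2.7,-1.5,0,0,0,0,7, 0,0,0,0,0,0,7, 0,0,0,0,0,0,7]'
python3 - <<'E'
from h import *
R=Rt(AN+np.pi/2,0); go(K-AX*.196+[0,0,-.005],R)
c=ctrl.read_camera("wrist"); crop(c,160,30,320,210,2,"pics/o_w.png")
E
```

```text
clock: 21.43
position: [0.444, 0.071, 0.2025]
eef_rot: [[0.116, 0.993, -0.0], [0.993, -0.116, -0.0], [-0.0, -0.0, -1.0]]
force: [0.3, 0.6, -0.2]
grip_width: 0.0704
clk 21.43 pos [0.444  0.071  0.2025] d(cur axes cm) [ 0.34 -0.32 13.95] d(after turn) [ 0.33 -0.33 13.95] turn [-0.     0.     0.002] F [ 0.3  0.6 -0.2] w 0.0704
```

View pics/o_w.png

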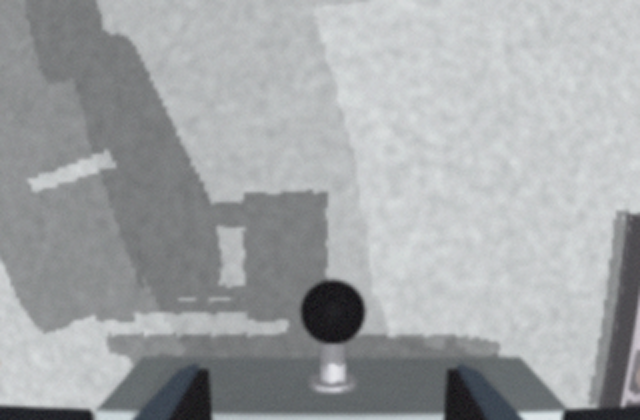

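```bash
python3 -m pendant '[0.34,-0.3,1.5,0,0,0,7, 0,0,2.5,0,0,0,7, 0,0,2.5,0,0,0,7, 0,0,2.5,0,0,0,7, 0,0,2,0,0,0,7, 0,0,1.5,0,0,0,7, 0,0,1.2,0,0,0,7, 0,0,0,0,0,0,7, 0,0,0,0,0,0,7, 0,0,0,0,0,0,7]'
python3 - <<'E'
from h import *
R=Rt(AN+np.pi/2,0); go(K-AX*.196+[0,0,-.006],R)
E
```

```text
clock: 22.32
position: [0.4428, 0.0732, 0.0664]
eef_rot: [[0.122, 0.993, 0.001], [0.993, -0.122, -0.0], [-0.0, 0.001, -1.0]]
force: [-0.4, -0.9, -0.5]
grip_width: 0.07
clk 22.32 pos [0.4428 0.0732 0.0664] d(cur axes cm) [ 0.13 -0.18  0.44] d(after turn) [ 0.13 -0.18  0.44] turn [ 0.001  0.    -0.004] F [-0.4 -0.9 -0.5] w 0.07
```

```bash
python3 -m pendant '[0.13,-0.18,0.44,0,0,0,6, 0,0,0,0,0,0,4.5, 0,0,0,0,0,0,3, 0,0,0,0,0,0,2, 0,0,0,0,0,0,2, 0,0,0,0,0,0,2, 0,0,0,0,0,0,2, 0,0,0,0,0,0,2]' 25
python3 - <<'E'
from h import *
R=Rt(AN+np.pi/2,0); go(K-AX*.05+[0,0,-.008],R)
E
```

```text
clock: 22.98
position: [0.4403, 0.0742, 0.0616]
eef_rot: [[0.121, 0.993, -0.0], [0.993, -0.121, -0.002], [-0.002, -0.0, -1.0]]
force: [-2.1, -18.8, 5.4]
grip_width: 0.0305
clk 22.98 pos [0.4403 0.0742 0.0616] d(cur axes cm) [ 0.09 14.68  0.16] d(after turn) [ 0.06 14.68  0.16] turn [-0.     0.002 -0.002] F [ -2.1 -18.8   5.4] w 0.0305
```

```bash
python3 -m pendant '[-0.3,0,0,0,0,0,2, 0,0.5,0,0,0,0,2, 0,1,0,0,0,0,2, 0,1.4,0,0,0,0,2, 0,1.4,0,0,0,0,2, 0,1.4,0,0,0,0,2, 0,1.3,0,0,0,0,2, 0,1,0,0,0,0,2, 0,0,0,0,0,0,2]'
python3 - <<'E'
from h import *
R=Rt(AN+np.pi/2,0); go(K-AX*.05+[0,0,-.008],R)
E
```

```text
clock: 23.73
position: [0.5219, 0.0641, 0.0617]
eef_rot: [[0.123, 0.992, 0.003], [0.992, -0.123, 0.002], [0.002, 0.003, -1.0]]
force: [6.8, 26.1, -6.8]
grip_width: 0.0304
clk 23.73 pos [0.5219 0.0641 0.0617] d(cur axes cm) [0.12 6.45 0.19] d(after turn) [0.09 6.46 0.17] turn [ 0.003 -0.002 -0.004] F [ 6.8 26.1 -6.8] w 0.0304
```

```bash
python3 -m pendant '[0.22,0,0,0,0,0,2, 0,0.8,0,-0.08,0,0,2, 0,0.8,0.06,-0.09,0,0,2, 0,0.8,0.14,-0.09,0,0,2, 0,0.8,0.2,-0.09,0,0,2, 0,0,0,0,0,0,2, 0,0,0,0,0,0,2]'
python3 - <<'E'
from h import *
go(K+.008*RK[:,2],RK)
E
```

```text
clock: 24.32
position: [0.5534, 0.0614, 0.0766]
eef_rot: [[0.126, 0.943, 0.307], [0.992, -0.114, -0.058], [-0.019, 0.312, -0.95]]
force: [-8.5, -43.2, 6.5]
grip_width: 0.0308
clk 24.32 pos [0.5534 0.0614 0.0766] d(cur axes cm) [0.1  7.64 4.2 ] d(after turn) [-0.    7.5   4.45] turn [-0.032  0.021 -0.001] F [ -8.5 -43.2   6.5] w 0.0308
```

```bash
python3 -m pendant '[-0.4,0,0,0,0,0,2, 0,0,0,0,0,0,2]'; python3 -m pendant '[0,0,0,0,0,0,4, 0,0,0,0,0,0,6, 0,0,0,0,0,0,7, 0,0,0,0,0,0,7, 0,0,0,0,0,0,7, 0,0,-2,0,0,0,7, 0,0,-2,0,0,0,7, 0,0,-2,0,0,0,7, 0,0,0,0,0,0,7, 0,0,0,0,0,0,7]'
python3 - <<'E'
from h import *
go(K+.008*RK[:,2],RK)
c=ctrl.read_camera("wrist"); cv2.imwrite("pics/p_w.png",c["frame"])
c=ctrl.read_camera("scene");crop(c,250,130,160,120,5,"pics/p_s.png")
E
```

```text
clock: 24.48
position: [0.5544, 0.0605, 0.0768]
eef_rot: [[0.127, 0.942, 0.311], [0.992, -0.116, -0.052], [-0.013, 0.315, -0.949]]
force: [-1.6, 9.4, -14.2]
grip_width: 0.0301
clock: 25.32
position: [0.538, 0.0636, 0.136]
eef_rot: [[0.126, 0.94, 0.316], [0.992, -0.116, -0.053], [-0.013, 0.32, -0.947]]
force: [0.8, 0.4, -1.1]
grip_width: 0.0699
clk 25.32 pos [0.538  0.0636 0.136 ] d(cur axes cm) [ 0.13  7.17 10.4 ] d(after turn) [-0.05  6.93 10.56] turn [-0.023  0.015 -0.003] F [ 0.8  0.4 -1.1] w 0.0699
```

View pics/p_w.png

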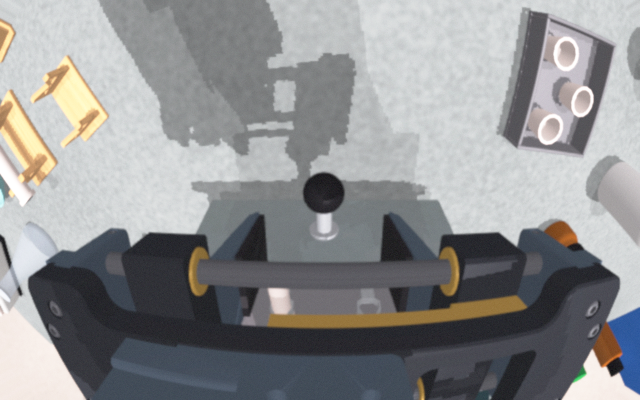

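View pics/p_s.png

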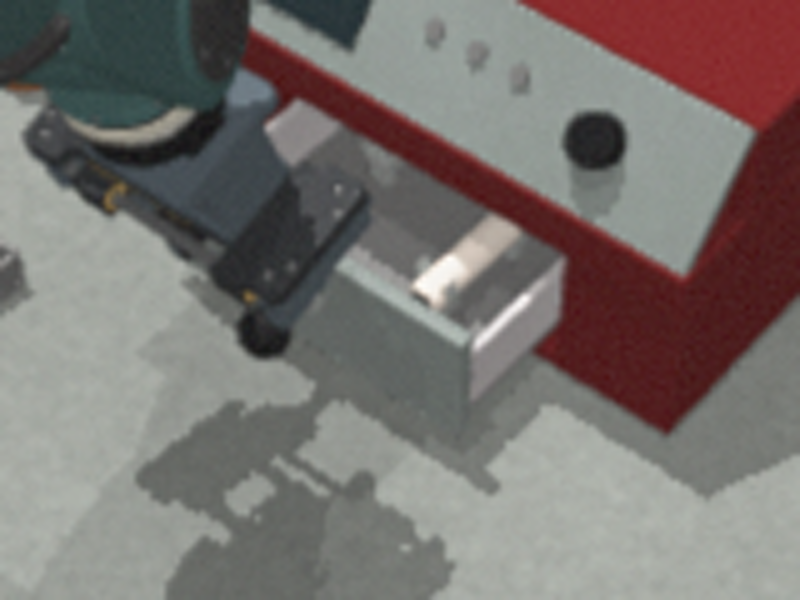

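```bash
python3 - <<'E'
from h import *
s=ctrl.read_camera("scene");k=plane(s,250+263/5-.4,130+332/5-.4,.068);print(k,(K-k)@AX,(K-k)@AY)
R=Rt(AN+np.pi/2,0); go(np.append((k-AX*.05)[:2],.136),R)
E
```

```text
[0.54556185 0.06126916 0.068     ] 0.09076008233762428 0.0009841196384215462
clk 25.47 pos [0.5373 0.0634 0.1343] d(cur axes cm) [-0.15 -3.88 -1.48] d(after turn) [-0.12 -4.15 -0.17] turn [ 0.323  0.015 -0.006] F [ 0.3  0.8 -0.2] w 0.0698
```

```bash
python3 -m pendant '[0,0,0,0.08,0.004,0,5, 0,0,0,0.08,0.004,0,3, 0,0,0,0.08,0.004,0,2, 0,0,0,0.083,0.003,-0.006,1, 0,-1.5,0,0,0,0,0, 0,-1.5,0,0,0,0,0, 0,-1.2,0,0,0,0,0, 0,0,0,0,0,0,0, 0,0,0,0,0,0,0]' 20
python3 - <<'E'
from h import *
k=np.array([.5456,.0613])
R=Rt(AN+np.pi/2,0); go(np.append((k-AX[:2]*.045),.06),R)
c=ctrl.read_camera("wrist"); cv2.imwrite("pics/q_w.png",c["frame"])
E
```

```text
clock: 26.22
position: [0.4955, 0.0685, 0.1347]
eef_rot: [[0.118, 0.993, 0.001], [0.993, -0.118, 0.001], [0.001, 0.0, -1.0]]
force: [0.3, 0.6, -0.4]
grip_width: 0.0126
clk 26.22 pos [0.4955 0.0685 0.1347] d(cur axes cm) [-0.13  0.56  7.47] d(after turn) [-0.13  0.56  7.47] turn [ 0.    -0.001  0.001] F [ 0.3  0.6 -0.4] w 0.0126
```

View pics/q_w.png

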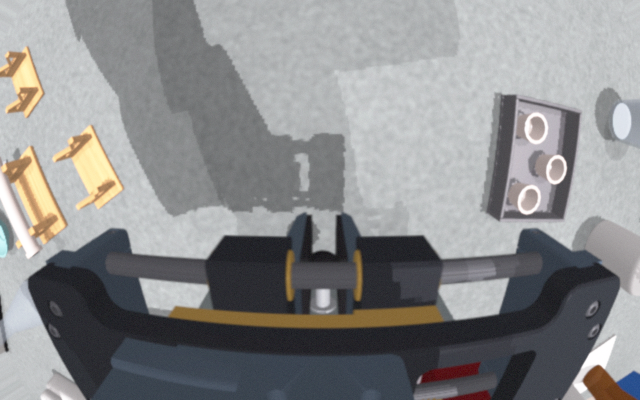

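```bash
python3 -m pendant '[-0.12,0,1.5,0,0,0,0, 0,0,2,0,0,0,0, 0,0,2,0,0,0,0, 0,0,1.5,0,0,0,0, 0,0,0.4,0,0,0,0, 0,0,0,0,0,0,0, 0,0,0,0,0,0,0]'
python3 - <<'E'
from h import *
k=np.array([.5456,.0613])
R=Rt(AN+np.pi/2,0); go(np.append((k-AX[:2]*.032),.06),R)
c=ctrl.read_camera("scene");crop(c,250,130,160,120,5,"pics/r_s.png")
E
```

```text
clock: 26.85
position: [0.4963, 0.0674, 0.0614]
eef_rot: [[0.118, 0.993, 0.001], [0.993, -0.118, 0.001], [0.001, 0.001, -1.0]]
force: [0.0, -0.7, 0.1]
grip_width: 0.0003
clk 26.85 pos [0.4963 0.0674 0.0614] d(cur axes cm) [-0.02  1.77  0.15] d(after turn) [-0.02  1.77  0.14] turn [ 0.001 -0.001  0.   ] F [ 0.  -0.7  0.1] w 0.0003
```

View pics/r_s.png

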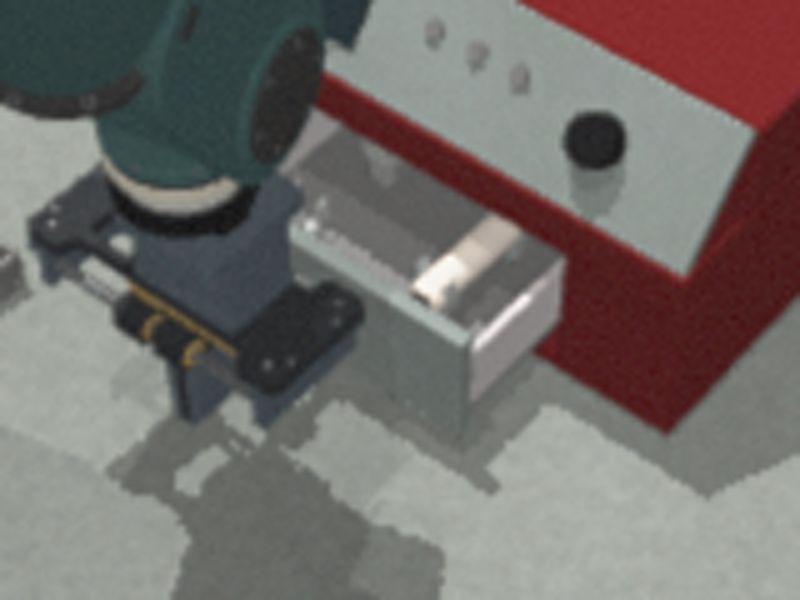

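```bash
python3 -m pendant '[0,0.7,0,0,0,0,0, 0,0.7,0.1,0,0,0,0, 0,0.7,0,0,0,0,0, 0,1,0,0,0,0,0, 0,1,0,0,0,0,0, 0,1,0,0,0,0,0, 0,1,0,0,0,0,0, 0,1,0,0,0,0,0, 0,0.7,0,0,0,0,0, 0,0.6,0,0,0,0,0, 0,0,0,0,0,0,0, 0,0,0,0,0,0,0]'
python3 - <<'E'
from h import *
R=Rt(AN+np.pi/2,0); go(np.append((K-AX*.032)[:2],.06),R)
c=ctrl.read_camera("scene");crop(c,250,110,160,120,5,"pics/s_s.png")
E
```

```text
clock: 27.9
position: [0.5795, 0.0574, 0.06]
eef_rot: [[0.118, 0.993, 0.002], [0.993, -0.118, 0.001], [0.001, 0.001, -1.0]]
force: [-0.9, -0.9, 0.0]
grip_width: 0.0005
clk 27.9 pos [0.5795 0.0574 0.06  ] d(cur axes cm) [0.08 2.46 0.  ] d(after turn) [0.08 2.46 0.  ] turn [ 0.001 -0.001  0.   ] F [-0.9 -0.9  0. ] w 0.0005
```

View pics/s_s.png

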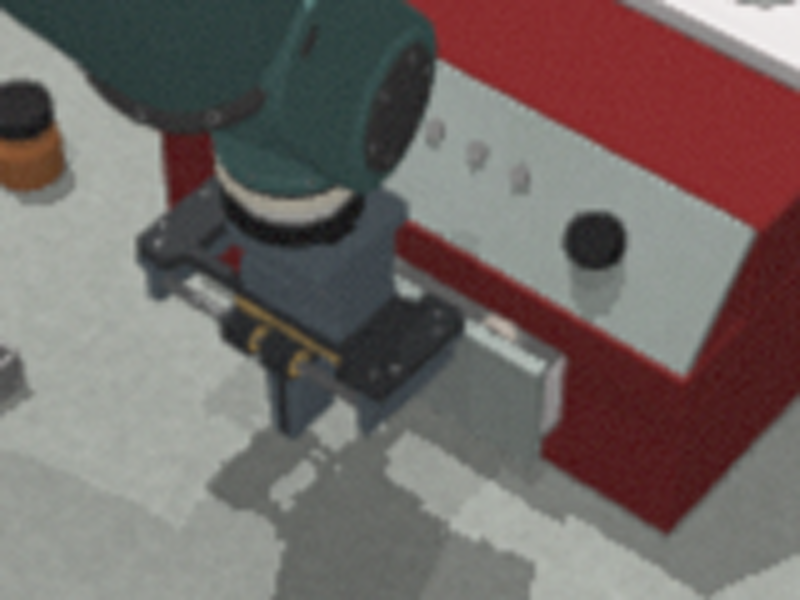

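```bash
python3 -m pendant '[0,0.6,0,0,0,0,0, 0,0.6,0,0,0,0,0, 0,0.5,0,0,0,0,0, 0,0.3,0,0,0,0,0, 0,0.2,0,0,0,0,0, 0,0,0,0,0,0,0]';  python3 -m pendant '[0,0.2,0,0,0,0,0, 0,0.1,0,0,0,0,0, 0,0,0,0,0,0,0]'
python3 - <<'E'
from h import *
R=Rt(AN+np.pi/2,0); go(np.append((K-AX*.032)[:2],.06),R)
E
```

```text
clock: 28.45
position: [0.6015, 0.0548, 0.0601]
eef_rot: [[0.118, 0.993, 0.001], [0.993, -0.118, 0.001], [0.001, 0.001, -1.0]]
force: [-0.4, 0.4, -0.5]
grip_width: 0.0005
clock: 28.7
position: [0.6028, 0.0546, 0.0599]
eef_rot: [[0.118, 0.993, -0.002], [0.993, -0.118, 0.001], [0.001, -0.002, -1.0]]
force: [-9.2, 0.3, 4.9]
grip_width: 0.0004
clk 28.7 pos [0.6028 0.0546 0.0599] d(cur axes cm) [ 0.08  0.12 -0.01] d(after turn) [ 0.08  0.12 -0.01] turn [-0.002 -0.001  0.   ] F [-9.2  0.3  4.9] w 0.0004
```

```bash
python3 -m pendant '[0,0.15,0,0,0,0,0, 0,0.1,0,0,0,0,0, 0,0,0,0,0,0,0, 0,0,0,0,0,0,0]'
```

```text
clock: 29.03
position: [0.6032, 0.0545, 0.0596]
eef_rot: [[0.118, 0.993, -0.006], [0.993, -0.118, 0.001], [0.0, -0.006, -1.0]]
force: [-22.4, 3.5, 14.8]
grip_width: 0.0004
```

```bash
python3 -m pendant '[0,-0.6,0,0,0,0,0, 0,-1.5,0,0,0,0,0, 0,-2,0,0,0,0,0, 0,-2,0,0,0,0,0, 0,0,-3,0,0,0,0, 0,0,-3,0,0,0,0, 0,0,-3,0,0,0,0, 0,0,-3,0,0,0,0, 0,0,-3,0,0,0,0, 3.5,-1,0,0,0,0,0, 3.5,-1,0,0,0,0,0, 3.5,-1,0,0,0,0,0, 3.5,-1,0,0,0,0,0, 3.5,-1,0,0,0,0,0, 3.5,0,0,0,0,0,0, 3.5,0,0,0,0,0,0, 3.5,0,0,0,0,0,0, 0,0,0,0,0,0,0, 0,0,0,0,0,0,0]'
python3 - <<'E'
from h import *
t=ctrl.read_camera("top");cv2.imwrite("pics/t_t.png",t["frame"]);crop(t,365,190,160,120,5,"pics/t_t2.png")
s=ctrl.read_camera("scene");crop(s,270,90,130,100,6,"pics/t_s.png");crop(s,335,245,120,120,5,"pics/t_s2.png")
E
```

```text
clock: 30.62
position: [0.5292, 0.3468, 0.2104]
eef_rot: [[0.116, 0.993, 0.002], [0.993, -0.116, 0.001], [0.002, 0.002, -1.0]]
force: [-0.3, -0.2, -0.1]
grip_width: 0.0002
```

View pics/t_t.png

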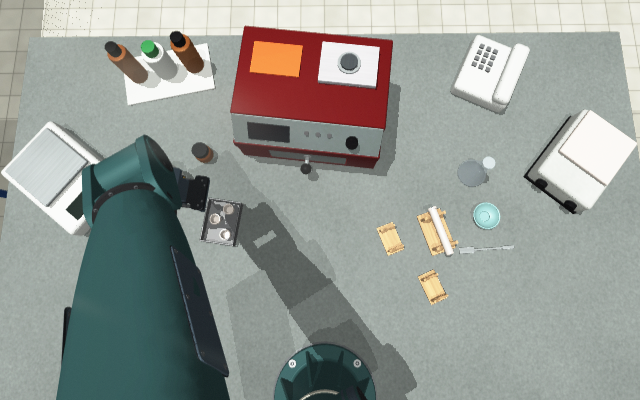

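View pics/t_t2.png

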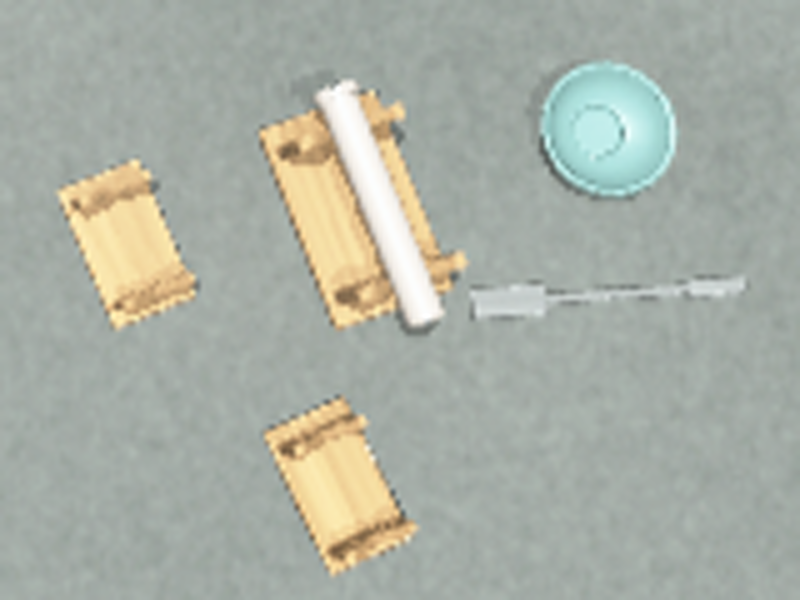

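View pics/t_s.png

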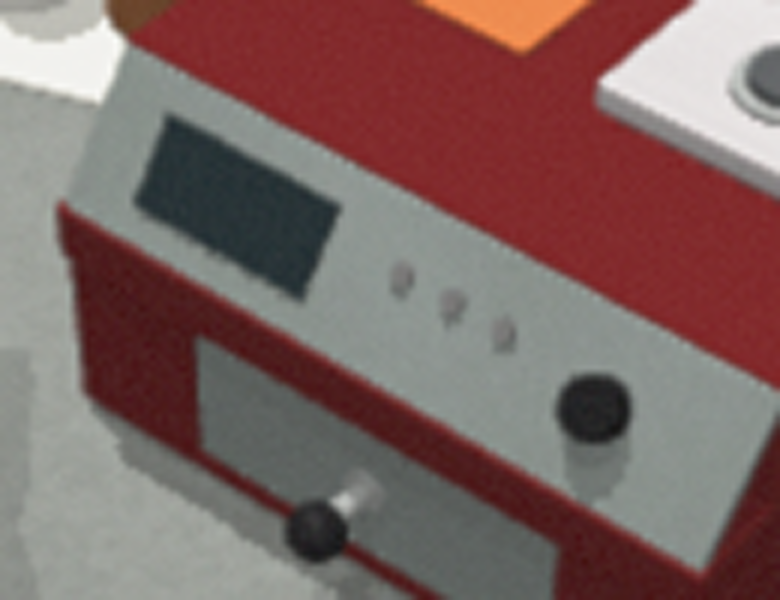

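View pics/t_s2.png

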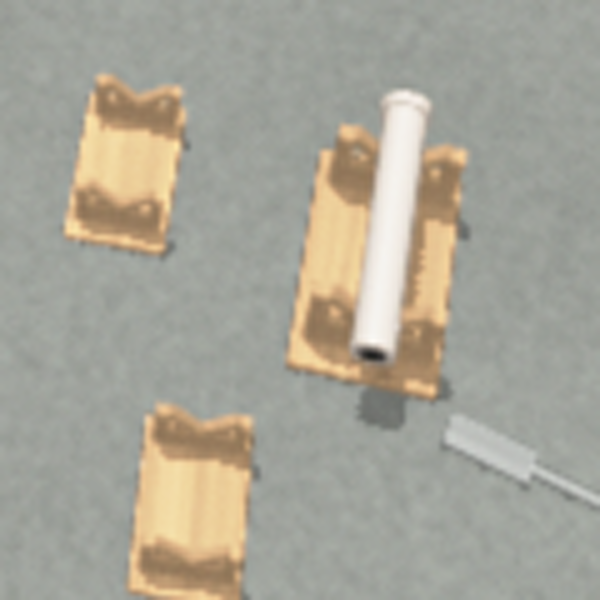

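```bash
python3 - <<'E'
from h import *
t=ctrl.read_camera("top")
f=lambda x,y,z: plane(t,365+x/5-.4,190+y/5-.4,z)
A=f(336,85,.06);B=f(424,326,.050);m=(A+B)/2;u=np.array([np.cos(np.radians(18.3)),np.sin(np.radians(18.3))])
d=m[:2]-[.455,-.3332];print(np.linalg.norm(A-B),"along",d@u,"side",d@[-u[1],u[0]],np.degrees(np.arctan2(*(A-B)[1::-1])))
print(ctrl.get_state()["force"].round(1))
ctrl.finish_job()
E
```

```text
0.14380708480998702 along -0.0013755242292743572 side 0.0015596592971705244 18.150745869540497
[0.4 0.3 0.3]
the job is handed in; nothing more can be done
```

The long tube is lying in both notches of the largest rest, the drawer is pushed home, and the job is handed in at about 31 s on the robot's clock. No verdict was reported.

**Drawer out:** I gripped the knob at a 20° tilt and pulled. Measured in the images, it came out 0.196 m.

**Tube:** I unclipped it with a 28 N grip and lowered it until the wrist read about 12 N at the seat height. I then eased the grip to 6 N and opened the fingers.

**Drawer shut:** The first attempt, gripping the knob while tilting, failed. The fingers rode up the ball, with a sideways force of up to 43 N on the fingers. I let go and pushed the ball home with the fingers closed instead.

**Last checks:**
- The tube's middle is about 1.4 mm along and 1.6 mm sideways from the seat, and its axis is within about 0.2° of the rest's.
- The last push met a hard stop (about 22 N with almost no movement), and the knob looks to be back where it started in the image.
- The weighing dish, spatula, flask and jar look unmoved in the top view. At the end the arm hid the reagent bottle and beaker there, so I did not check those two again.
- The short tube was in its clips when last seen, just before the drawer closed over it.
- The wrist force was near zero at hand-in and the arm was clear of everything.

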